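Last can in, empty bin turned and stacked on top

TASK

Stand the last loose can in the bin beside the two cans already there. Then lift the top bin off the pair of nested empties, turn it half a turn so that its orange end comes over the loaded bin's plain end, and set it gently on the loaded bin, square and level on the ledges above the cans. Leave the loaded bin, the other empty, the jar and the carton standing where they are.

Things in the scene. Friction and masses are not known exactly. Their poses are not given: they have to be found in the camera images.
- loaded_bin: Charcoal stack-nest bin with two orange cans in it, left or right of centre; 300 (x) x 220 (y) x 125 mm high over its rim. Origin: centre of its underside; x along its length to its orange end rail, z up. Rim: a rail 12 mm thick and 36 mm deep all round, mouth inside it 276 x 196 mm. Under it the walls taper to a foot 245 x 165 mm outside. Floor 3 mm thick.
- loaded_bin_ledge (a point): Centre of the loaded bin at ledge level, 107 mm above its underside. Six wall columns end here in flat ledges, 74 to 85 mm from the centre line on the long sides (x = 85, -40 mm) and 114 to 125 mm out on the ends (y = 30 mm), with sloping shoulders above. A bin turned half a turn sits on them, underside centre at this point, 3 mm play; the same way round it slips past them and nests.
- loaded_bin_free (a point): Middle of the free floor for the last can: on the loaded bin's floor (3 mm above its underside), 50 mm from its centre towards the plain end. Across the bin 121 mm are free here between the wall columns, widening to 148 mm at ledge level.
- loaded_bin_orange (a point): Middle of the top of the loaded bin's orange end rail, 144 mm from the bin's centre.
- top_empty_mid (a point): Centre, half-way up (62.5 mm from underside and rim), of the empty bin to be stacked; same make and size as the loaded one, 0.3 to 0.45 kg, x to its orange end. Starts nested in the other empty, orange ends together, underside 36 mm up (rim at 161 mm), 2 mm play; lifts straight out. Long-side rim rail: 12 mm thick, 36 mm deep, middle of its thickness 104 mm from the centre line; pinch from above.
- top_empty_orange (a point): Middle of the top of that bin's orange end rail, 144 mm from its centre.
- lower_empty: The lower of the two nested empties, same make and size, standing on the table; origin at the centre of its underside, x towards its orange end. It stays where it is.
- last_can_mid (a point): Centre, half-way up, of the last can: orange label with a cream band, 54 mm diameter, 88 mm tall, about 0.2 kg, standing alone on the table between the bins.
- can_a_mid (a point): Centre, half-way up, of one of the two cans already in the loaded bin, same kind as the last can, about 41 mm from the bin's centre towards its orange end and 35 mm to one side.
- can_b_mid (a point): Centre, half-way up, of the other can in the loaded bin, 35 mm to the other side.
- sauce_jar: Jar of red sauce with a red cap, 68 mm diameter, 115 mm tall, standing beyond the last can; origin under its centre.
- rice_carton: Purple carton with a yellow band, 70 x 40 x 115 mm high, standing beyond the last can next to the jar; origin under its centre.
Not all that is in view belongs to the job. Leave any green or turquoise look-alike of the part that bears can_b_mid alone.

How it is judged:
By the outcome, as a careful person would: the job done as asked, in the order asked, and still so for the second after the job is handed in, with the robot touching nothing.
It also fails if it takes over 61 s, if anything falls off the work surface, if the arm or the gripper's body presses on something with over 40 N, if the wrist force passes 120 N, or if a joint passes its speed limit or range.

ROBOT

A 6-joint arm with a two-finger parallel gripper is mounted at the origin on the work surface. World frame = base frame: x ahead of the robot, y to its left, z up, the work surface at z = 0. Lengths are in mm, angles in rad, forces in N, time in s.
With the tool pointing down it reaches from about 300 to 850 mm from the base axis. Payload 5.4 kg.
Tool frame: the origin (TCP) lies between the finger pads; the fingertips stand env.nose_length ahead of it and the grasp point (between the pads) lies 8 mm behind it (env.nose_length is the distance from the TCP to the fingertips, in mm); z points along the fingers, y is the direction in which the jaws open and shut (so a half turn about z gives the same grasp; the last joint's range is limited). The gripper opens to 85 mm and grips with 20 to 120 N. Pads are 22 mm wide; open, the fingers measure 114 mm over their backs; the gripper's body (76 mm by 85 mm) begins 54 mm behind the grasp point. The pads swing forward as they close: fully open they stand 13 mm farther back than shut.
Start: joints at [-1.36, 0.158, 1.597, -0, 1.386, -0.21], TCP at [234.857, -524.831, 209.499] pointing down, gripper open.
Joint ranges: [-2.91, 2.91], [-0.94, 2.29], [0.18, 2.7], [-1.29, 4.43], [0.17, 2.64], [-3, 3]. Speed limits (rad/s): [2.57, 2.57, 3.14, 3.14, 3.14, 3.14].

INTERFACE

Orientations are given as a unit quaternion [x, y, z, w].
In Python, from station import telemetry, eyes, ticket, env gives the robot as it stands.
- The arm moves only by the shell command python3 -m handwheel 'ROWS'. ROWS is JSON, a list of rows, each a list of 3 entries, a list of its own where there are three numbers: the shift along the tool's x, y, z in cm, then the turn, a rotation vector about the tool's x, y, z in degrees, then the opening, from 0 (shut) to 1 (fully open). In form: [[[tx, ty, tz], [wx, wy, wz], claw], ...]. A call has exactly 10 rows; each row shifts and turns the commanded pose from where the row before left it, along the tool's axes as they then stand; what a row does not reach is not made up. A row lasts 1/12 s, in which the tool goes at most 41.7 mm and 7.16 degrees, less where a joint would pass 70% of its speed; a pose out of reach is approached as far as the arm can. A call with a gripper value outside its range is refused whole. The fingers move at their own pace and stop on an object; the grip force is fixed at half the most. Time passes only in rows, so rows that do not move let the fingers close, or fill a call up. It gives the time, the measured TCP pose, the force and the opening at its end, in the units of the state.
- telemetry.read_state(): the state, without advancing time (a new reading comes with each control period).
- eyes.get_image(name): name is "scene" or "side" or "wrist"; returns the picture (400x640x3 uint8, red, green, blue); there is no depth.
- eyes.camera_info(name): a dict with "vertical_fov" (degrees; the focal length in pixels is half the picture's height over the tangent of half this angle, whatever the lens; pixels are square), "cx", "cy" (the principal point, pixels), "T" (4x4, takes a point from camera to world coordinates). Camera axes: x right, y down, z forward; pixel columns grow to the right and rows downward; lengths in mm; the calibration is good to about 2 mm. A picture is of the moment at which its call begins: read the wrist's pose just before it. camera_info takes no time and is no camera call; for the wrist camera it gives the pose at the moment of the call.
- ticket.finish_job(): hands the job in, once; it reports no verdict.
The state is a dict: "t": time; "q": joint angles; "joint_vel": joint speeds; "effort": joint torques, N m; "tcp_pos": TCP position; "orientation": TCP orientation; "ft_force": force on the tool from outside, world axes, zero at the start; "torque": the same for the moment, N m; "grip_width": finger opening in mm.
Only numpy, scipy, OpenCV 4.12 (cv2) and the standard library are available. Lean on these libraries where they do the work, as an engineer would, in place of code of your own. Each camera call takes 0.05 s, during which the arm holds its last target.

## Working session

There is one attempt and no reset: what is moved stays moved. The work goes in short steps, Python scripts to look and compute and a shell command to move; the robot and the scene stay as the last step left them, time stands still between calls to the robot, and variables do not carry over. Pictures are saved under pics/ and viewed, and the job is handed in when it is done.

```bash
ls; mkdir -p pics; python3 - <<'E'
from station import telemetry, eyes, ticket, env
import cv2
print(telemetry.read_state()); print(env.nose_length)
for n in ["scene","side","wrist"]:
    i=eyes.get_image(n); cv2.imwrite(f"pics/{n}0.png",i[:,:,::-1]); c=eyes.camera_info(n); print(n,c)
E
```

```text
pics
{'t': 0.0, 'q': array([-1.36007857e+00,  1.59054729e-01,  1.59823307e+00,  2.25111558e-05,
        1.38617745e+00, -2.10140429e-01]), 'joint_vel': array([0.00057112, 0.00060284, 0.00151107, 0.00027312, 0.00152806,
       0.00049101]), 'effort': array([-8.41030669e-04, -3.96001840e+01, -3.31437171e+01, -6.19138336e-04,
        8.34656908e-03,  8.43367786e-06]), 'tcp_pos': array([ 234.74391068, -524.20834943,  208.51331667]), 'orientation': array([ 9.77941381e-01,  2.08877423e-01,  1.07920894e-05, -9.36300825e-04]), 'ft_force': array([ 1.12514091, -0.36269738,  0.79188591]), 'torque': array([-0.01421937, -0.01696175,  0.01380759]), 'grip_width': 85.88689033609056}
11.0
scene {'vertical_fov': 43.799879744739954, 'cx': 325.9128299559892, 'cy': 198.75883784621493, 'T': array([[-2.18864451e-01,  7.36597242e-01, -6.39939728e-01,
         1.33707240e+03],
       [ 9.75669495e-01,  1.56510117e-01, -1.53537033e-01,
         1.19654992e+02],
       [-1.29379135e-02, -6.57973469e-01, -7.52929960e-01,
         1.06483459e+03],
       [ 0.00000000e+00,  0.00000000e+00,  0.00000000e+00,
      
[... 199 characters left out ...]
],
       [-9.32425809e-02,  6.81223733e-01, -7.26112971e-01,
         9.31505610e+02],
       [-1.85507660e-02, -7.30352246e-01, -6.82818765e-01,
         1.05195781e+03],
       [ 0.00000000e+00,  0.00000000e+00,  0.00000000e+00,
         1.00000000e+00]])}
wrist {'vertical_fov': 59.94766961180008, 'cx': 322.30372151195405, 'cy': 203.89461949126098, 'T': array([[ 4.07989161e-01, -8.74489446e-01, -2.62322422e-01,
         3.02371556e+02],
       [-9.12986077e-01, -3.91139781e-01, -1.16043504e-01,
        -4.94703039e+02],
       [-1.12591541e-03,  2.86841211e-01, -9.57977480e-01,
         3.73860953e+02],
       [ 0.00000000e+00,  0.00000000e+00,  0.00000000e+00,
         1.00000000e+00]])}
```

View pics/scene0.png

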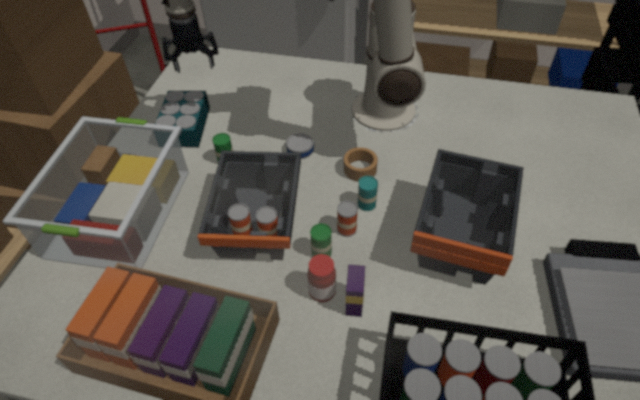

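View pics/side0.png

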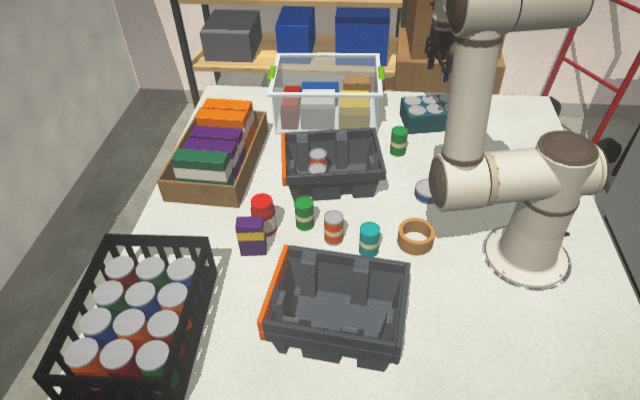

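View pics/wrist0.png

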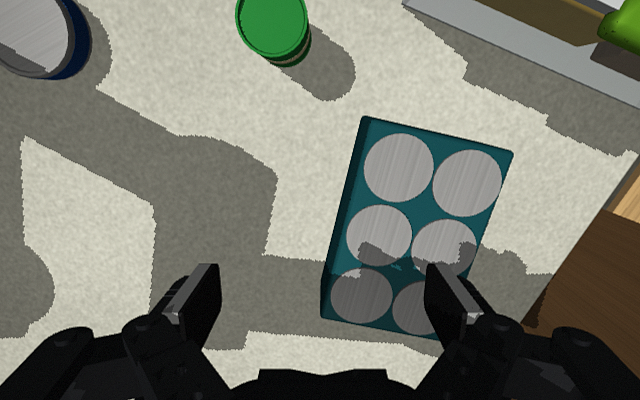

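```bash
cat > h.py <<'E'
import numpy as np, cv2
from station import telemetry, eyes, env
def K(n,c=None):
    c=c or eyes.camera_info(n); f=200/np.tan(np.radians(c['vertical_fov'])/2); return f,c['cx'],c['cy'],c['T']
def ray(n,u,v,c=None):
    f,cx,cy,T=K(n,c); d=T[:3,:3]@np.array([(u-cx)/f,(v-cy)/f,1]); return T[:3,3],d
def plane(n,u,v,z,c=None):
    o,d=ray(n,u,v,c); return o+d*(z-o[2])/d[2]
def proj(n,P,c=None):
    f,cx,cy,T=K(n,c); p=T[:3,:3].T@(np.asarray(P,float)-T[:3,3]); return np.array([cx+f*p[0]/p[2],cy+f*p[1]/p[2]])
def tri(obs):
    A=np.zeros((3,3));b=np.zeros(3)
    for n,u,v in obs:
        o,d=ray(n,u,v); d=d/np.linalg.norm(d); M=np.eye(3)-np.outer(d,d); A+=M; b+=M@o
    return np.linalg.solve(A,b)
def shot(n,name):
    i=eyes.get_image(n)[:,:,::-1].copy(); cv2.imwrite(f'pics/{name}.png',i); return i
def crop(i,x0,y0,x1,y1,s,name):
    cv2.imwrite(f'pics/{name}.png',cv2.resize(i[y0:y1,x0:x1],None,fx=s,fy=s,interpolation=cv2.INTER_CUBIC))
E
python3 - <<'E'
from h import *
a=cv2.imread('pics/scene0.png'); b=cv2.imread('pics/side0.png')
crop(a,190,135,540,285,2.2,'s_c'); crop(b,220,110,430,370,2.2,'d_c')
for nm,i in (('scene',a),('side',b)):
    h=cv2.cvtColor(i,cv2.COLOR_BGR2HSV)
    m=cv2.inRange(h,(3,150,70),(14,255,255))
    n,l,s,c=cv2.connectedComponentsWithStats(m)
    for k in range(1,n):
        if s[k,4]>15: print(nm,s[k],c[k])
E
```

```text
scene [232 217  18  10  88] [240.92045455 222.75      ]
scene [339 217  17   7  67] [347.64179104 220.02985075]
scene [259 220  18  10  86] [267.84883721 225.76744186]
scene [ 87 222  18   5  31] [ 95.48387097 224.38709677]
scene [106 225  11   4  23] [110.65217391 226.34782609]
scene [ 198  229   92   19 1055] [243.35450237 239.91563981]
scene [343 229  12   5  37] [348.64864865 231.08108108]
scene [ 413  232   99   43 1940] [463.62268041 253.3742268 ]
scene [  67  269   90   78 3862] [112.83169342 306.74080787]
scene [466 372   9   5  21] [470.28571429 374.        ]
side [284  86  16   6  70] [291.15714286  88.57142857]
side [ 196   99   56   29 1052] [225.45437262 114.01330798]
side [245 123  10  27 118] [249.62711864 136.24576271]
side [282 133   5  53 194] [283.45876289 159.7371134 ]
side [310 158  16   6  46] [317.86956522 160.93478261]
side [251 208  22  10  91] [260.85714286 212.47252747]
side [325 223  17  10 107] [332.85046729 227.71962617]
side [325 235  17   9  95] [332.91578947 239.15789474]
side [257 245  31  95 488] [270.88729508 290.58811475]
side [168 305  15   8  47] [177.23404255 308.61702128]
side [118 326  34  25 245] [138.75102041 337.86938776]
side [ 69 354  40  22 353] [ 91.31444759 369.07365439]
```

View pics/s_c.png

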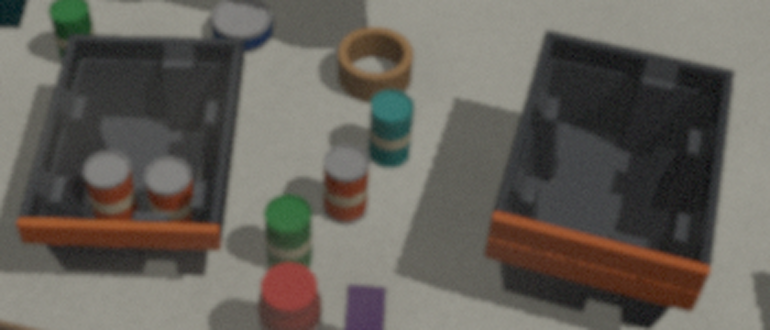

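View pics/d_c.png

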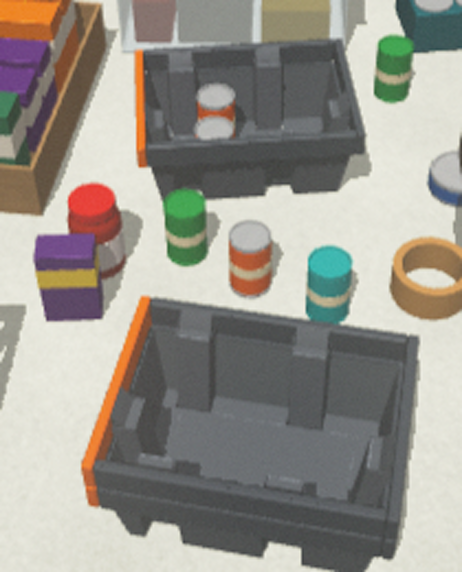

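```bash
python3 - <<'E'
from h import *
np.set_printoptions(precision=1,suppress=True)
S=lambda x,y:("scene",190+x/2.2,135+y/2.2)
D=lambda x,y:("side",220+x/2.2,110+y/2.2)
def rep(nm,pts,z):
    P=np.array([plane(*p,z) for p in pts]); print(nm,P[:,:2].tolist() and P[:,:2], 'centre',P.mean(0)[:2])
    print(' edges',[np.linalg.norm(P[i]-P[(i+1)%4]) for i in range(4)])
    x=(P[2]+P[3]-P[0]-P[1]); print(' yaw deg',np.degrees(np.arctan2(x[1],x[0])))
rep('L scene',[S(72,37),S(243,39),S(221,227),S(22,217)],125)
rep('E scene',[S(547,32),S(733,71),S(709,267),S(495,212)],161)
rep('L side',[D(343,38),D(362,145),D(142,149),D(139,50)],125)
rep('E side',[D(417,339),D(395,517),D(90,474),D(147,298)],161)
for o in ([S(346,160)],[D(250,233)]): print('can',plane(*o[0],88))
print(tri([S(346,160),D(250,233)]))
for nm,s,z in (('a',S(108,163),91),('b',S(169,172),91),('jar',S(290,280),115)): print(nm,plane(*s,z))
print('side can',plane(*D(216,93),91),plane(*D(215,128),91),'jar',plane(*D(94,199),115),'carton', plane(*D(67,243),115))
print('green',plane(*D(187,200),88),plane(*S(289,208),88),'teal',plane(*D(329,258),88),plane(*S(392,103),88))
E
```

```text
L scene [[ 430.2 -386.6]
 [ 389.8 -176.6]
 [ 675.6 -126.6]
 [ 707.7 -340.3]] centre [ 550.8 -257.5]
 edges [np.float64(213.8078470464952), np.float64(290.18567214471943), np.float64(216.1717420638391), np.float64(281.33362741842427)]
 yaw deg 9.695990499783992
E scene [[339.5 187.7]
 [361.4 401.5]
 [647.1 369. ]
 [622.9 155.2]] centre [492.7 278.4]
 edges [np.float64(214.8901936582725), np.float64(287.51284349763574), np.float64(215.11531186663848), np.float64(285.20122889228844)]
 yaw deg -6.522016260172192
L side [[ 419.6 -393.8]
 [ 390.9 -157.6]
 [ 673.1 -129.4]
 [ 710.2 -344.5]] centre [ 548.4 -256.3]
 edges [np.float64(237.88623984575872), np.float64(283.5852200734492), np.float64(218.3282251666614), np.float64(294.7648593891363)]
 yaw deg 7.699967178572945
E side [[334.6 189.1]
 [360.4 396.9]
 [642.5 375.3]
 [621.6 154.8]] centre [489.8 279. ]
 edges [np.float64(209.3242565152745), np.float64(282.90021692386716), np.float64(221.4886684411182), np.float64(289.0797714134238)]
 yaw deg -5.6068166900949095
can [525.3 -19.2  88. ]
can [525.1 -24.2  88. ]
[525.7 -20.   90.5]
a [ 589.9 -288.8   91. ]
b [ 588.1 -215.2   91. ]
jar [719.5 -41.1 115. ]
side can [ 595.1 -296.1   91. ] [ 588.6 -218.9   91. ] jar [720.8 -42.3 115. ] carton [739.   35.6 115. ]
green [609.9 -77.3  88. ] [607.9 -68.4  88. ] teal [427.   10.9  88. ] [424.3  18.2  88. ]
```

```bash
python3 -m handwheel '[[[0,0,-2],[0,0,3],0.85],[[0,0,-2],[0,0,3],0.85],[[0,0,-2],[0,0,3],0.85],[[0,0,-2],[0,0,3],0.85],[[0,0,-2],[0,0,3],0.85],[[3,0,0],[0,0,0],0.85],[[3,0,0],[0,0,0],0.85],[[3,0,0],[0,0,0],0.85],[[3,0,0],[0,0,0],0.85],[[3,0,0],[0,0,0],0.85]]'
```

```text
t: 0.98
tcp_pos: [384.2, -500.5, 309.1]
orientation: [0.997, 0.079, -0.0, -0.0]
ft_force: [0.1, 0.1, -0.4]
grip_width: 72.3
```

```bash
python3 -m handwheel '[[[2,-2.1,0],[0,0,0],0.85],[[2,-2.1,0],[0,0,0],0.85],[[2,-2.1,0],[0,0,0],0.85],[[2,-2.1,0],[0,0,0],0.85],[[2,-2.1,0],[0,0,0],0.85],[[2,-2.1,0],[0,0,0],0.85],[[2,-2.1,0],[0,0,0],0.85],[[2,-2.1,0],[0,0,0],0.85],[[1.8,-2.1,0],[0,0,0],0.85],[[1.8,-2.1,0],[0,0,0],0.85]]'
python3 - <<'E'
from h import *
import pickle
c=eyes.camera_info('wrist'); pickle.dump(c,open('cw1.pkl','wb')); i=shot('wrist','w1'); print(c['T'],telemetry.read_state()['tcp_pos'])
E
```

```text
t: 1.82
tcp_pos: [543.7, -261.3, 309.0]
orientation: [0.997, 0.079, -0.0, -0.0]
ft_force: [-0.2, -0.7, 0.2]
grip_width: 72.8
[[ 1.57909298e-01 -9.45727089e-01 -2.84015716e-01  6.16856290e+02]
 [-9.87453563e-01 -1.51335075e-01 -4.50905306e-02 -2.49759939e+02]
 [-3.38203481e-04  2.87572545e-01 -9.57758799e-01  4.74117645e+02]
 [ 0.00000000e+00  0.00000000e+00  0.00000000e+00  1.00000000e+00]] [ 546.05372172 -256.76150062  309.1582612 ]
```

View pics/w1.png

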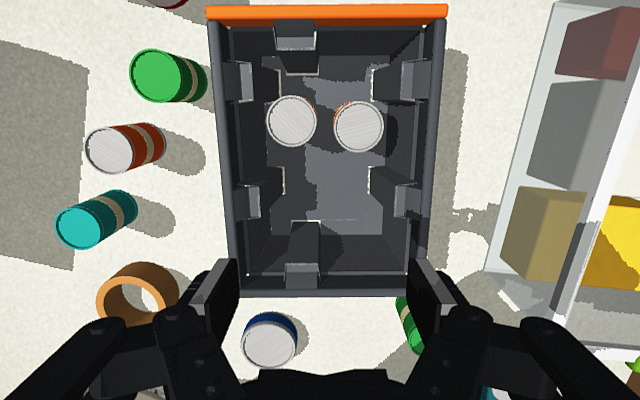

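```bash
python3 - <<'E'
from h import *
i=cv2.imread('pics/w1.png')
a=i[0:60,190:470]; b=i[250:310,190:470]
cv2.imwrite('pics/w1c.png',cv2.resize(np.vstack([a,b]),None,fx=2.85,fy=2.85,interpolation=cv2.INTER_NEAREST)[:, :800])
E
```

```text
(no output)
```

View pics/w1c.png

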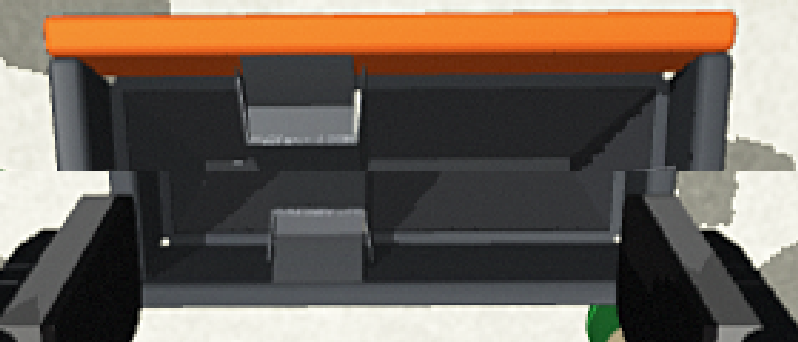

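```bash
python3 - <<'E'
from h import *
import pickle
np.set_printoptions(precision=1,suppress=True)
c=pickle.load(open('cw1.pkl','rb'))
pts=[(232.7,296.4),(423.1,296.4),(448.2,4.9),(206.1,6.3)]
P=np.array([plane('w',*p,125,c) for p in pts]); print(P,P.mean(0),[np.linalg.norm(P[k]-P[(k+1)%4]) for k in range(4)])
x=P[2]+P[3]-P[0]-P[1]; print('yaw',np.degrees(np.arctan2(x[1],x[0])))
y=P[0]-P[1]+P[3]-P[2]; print('yaw y',np.degrees(np.arctan2(-y[0],y[1])))
for n,p in (('a',(291,121)),('b',(358.5,126))): print(n,plane('w',*p,91,c))
print('last can',plane('w',110,149,88,c))
E
```

```text
[[ 388.2 -182.5  125. ]
 [ 422.6 -397.3  125. ]
 [ 715.1 -348.2  125. ]
 [ 679.7 -133.9  125. ]] [ 551.4 -265.5  125. ] [np.float64(217.56341353021122), np.float64(296.642146014724), np.float64(217.1905112449932), np.float64(295.58267932956073)]
yaw 9.4925138978431
yaw y 9.23679856715591
a [ 589.9 -219.8   91. ]
b [ 596.2 -292.5   91. ]
last can [527.9 -25.2  88. ]
```

```bash
python3 - <<'E'
from h import *
import pickle
print(telemetry.read_state()['tcp_pos'],telemetry.read_state()['joint_vel'])
c=eyes.camera_info('wrist'); pickle.dump(c,open('cw2.pkl','wb')); i=shot('wrist','w2'); print(c['T'][:3,3],telemetry.read_state()['tcp_pos'])
a=i[0:60,190:470]; b=i[250:310,190:470]
cv2.imwrite('pics/w2c.png',cv2.resize(np.vstack([a,b]),None,fx=2.85,fy=2.85,interpolation=cv2.INTER_NEAREST)[:, :800])
j=cv2.imread('pics/w1.png'); print(cv2.phaseCorrelate(j[:,:,1].astype(np.float32),i[:,:,1].astype(np.float32)))
E
```

```text
[ 546.05372172 -256.76150062  309.1582612 ] [-0.05232031 -0.00367817  0.00098348 -0.02074362 -0.00144387 -0.10119999]
[ 618.80538854 -245.4555641   474.39538293] [ 544.82238864 -259.124181    309.15951518]
((0.00024198146724074832, 0.07999011595410366), 0.3596061053276062)
```

View pics/w2c.png

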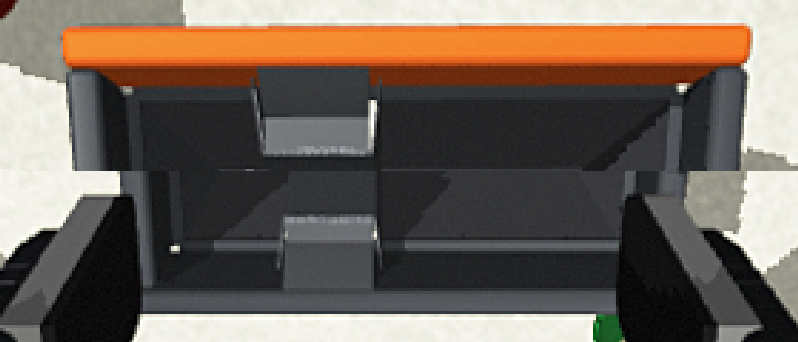

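View pics/w2.png

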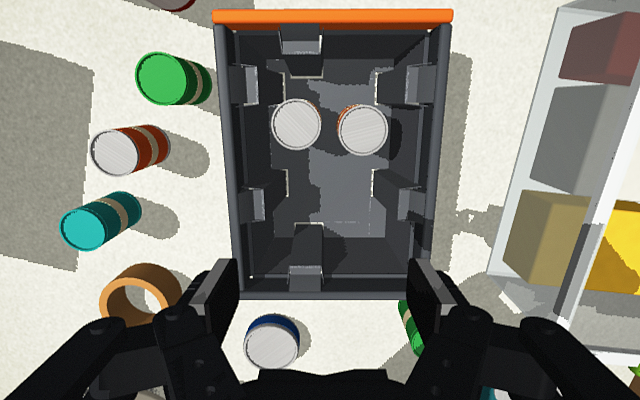

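```bash
cat >> h.py <<'E'
def rect(pts,z,c):
    np.set_printoptions(precision=1,suppress=True)
    P=np.array([plane('w',*p,z,c) for p in pts]); print(P[:,:2],P.mean(0),[round(float(np.linalg.norm(P[k]-P[(k+1)%4])),1) for k in range(4)])
    x=P[2]+P[3]-P[0]-P[1]; y=P[0]-P[1]+P[3]-P[2]
    print('yaw',np.degrees(np.arctan2(x[1],x[0])),np.degrees(np.arctan2(-y[0],y[1])))
E
python3 - <<'E'
from h import *
import pickle
c=pickle.load(open('cw2.pkl','rb'))
rect([(236.2,299.8),(426,299.8),(453.2,9.1),(211.8,9.8)],125,c)
for n,p in (('a',(296,125)),('b',(363,130))): print(n,plane('w',*p,91,c))
print('last can',plane('w',116,152,88,c))
# static cams: project expected corners
cx,cy,th=551.5,-261.5,np.radians(9.3); R=np.array([[np.cos(th),-np.sin(th)],[np.sin(th),np.cos(th)]])
for n in('scene','side'):
    print(n,[proj(n,[*(np.array([cx,cy])+R@[sx*150,sy*110]),125]) for sx,sy in((-1,-1),(-1,1),(1,1),(1,-1))])
E
```

```text
[[ 386.7 -182.4]
 [ 422.4 -396.9]
 [ 715.7 -347.8]
 [ 680.  -133.3]] [ 551.2 -265.1  125. ] [217.4, 297.4, 217.4, 297.4]
yaw 9.508358882668272 9.44198035412507
a [ 589.2 -220.3   91. ]
b [ 595.7 -292.7   91. ]
last can [527.2 -26.1  88. ]
scene [array([221.2, 149.2]), array([300.6, 151.7]), array([288.9, 240.1]), array([196.3, 236.4])]
side [array([375.4, 127.2]), array([386.4, 171.5]), array([281.5, 177.7]), array([281. , 132.4])]
```

```bash
python3 -m handwheel '[[[0.2,-2.6,1],[0,0,0],0.9],[[0.2,-2.6,1],[0,0,0],0.9],[[0.2,-2.6,1],[0,0,0],0.9],[[0.2,-2.6,1],[0,0,0],0.9],[[0.2,-2.6,1],[0,0,0],0.9],[[0.2,-2.6,1],[0,0,0],0.9],[[0.2,-2.6,1],[0,0,0],0.9],[[0.2,-2.6,1],[0,0,0],0.9],[[0.3,-2.6,1],[0,0,0],0.9],[[0,0,1],[0,0,0],0.9]]'
python3 - <<'E'
from h import *
import pickle
print(telemetry.read_state()['tcp_pos'])
c=eyes.camera_info('wrist'); pickle.dump(c,open('cw3.pkl','wb')); shot('wrist','w3'); print(c['T'][:3,3]);i=shot('scene','sc3');crop(i,240,130,440,280,4,'sc3c')
E
```

```text
t: 2.75
tcp_pos: [524.2, -25.3, 208.8]
orientation: [0.997, 0.081, -0.0, -0.001]
ft_force: [0.4, 0.2, -0.4]
grip_width: 76.8
[524.23045773 -25.33067646 208.7681297 ]
[597.32056746 -13.81470524 373.84740656]
```

View pics/w3.png

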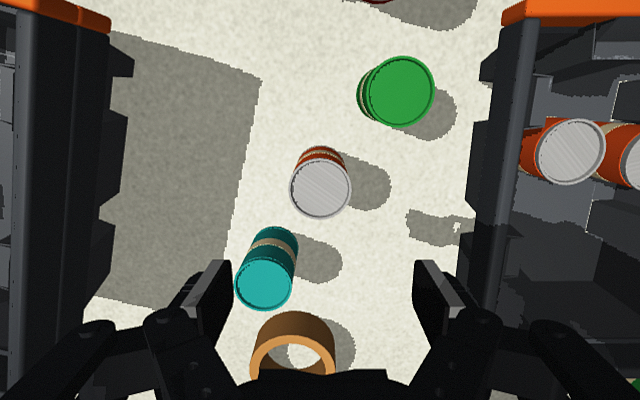

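View pics/sc3c.png

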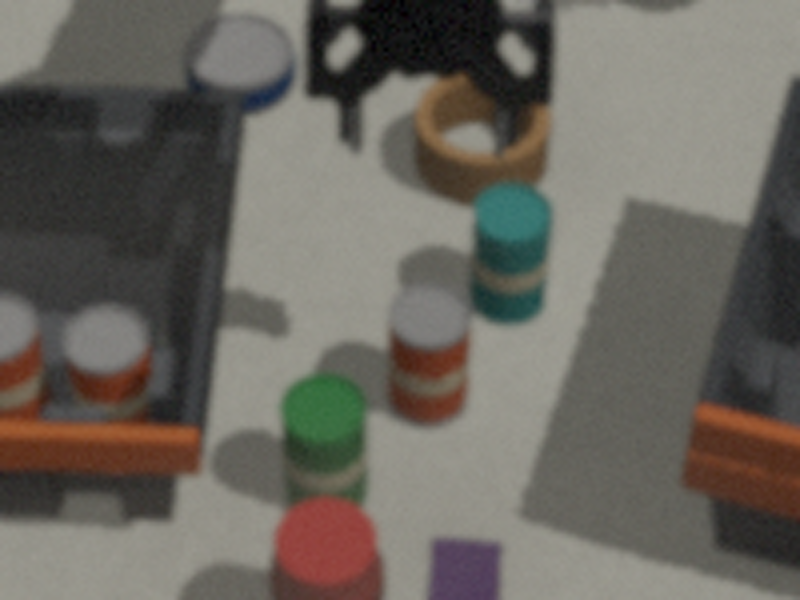

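```bash
python3 - <<'E'
from h import *
import pickle
c=pickle.load(open('cw3.pkl','rb'))
P=plane('w',321,188,88,c);print(P)
th=np.radians(9.3);d=P[:2]-[524.2,-25.3];print('tool dx dy',d[0]*np.cos(th)+d[1]*np.sin(th),d[0]*np.sin(th)-d[1]*np.cos(th))
print(proj('scene',[524.2,-25.3,205]),proj('scene',[524.2,-25.3,200]))
E
```

```text
[526.32012183 -23.80988549  88.        ]
tool dx dy 2.3330625451645712 -1.1279082367146853
[345.81834629 175.46934435] [345.7825278  176.91407851]
```

```bash
python3 -m handwheel '[[[0.1,-0.05,1.8],[0,0,0],0.95],[[0.1,-0.05,1.8],[0,0,0],0.95],[[0,0,1.8],[0,0,0],0.95],[[0,0,1.8],[0,0,0],0.95],[[0,0,1.8],[0,0,0],0.95],[[0,0,1.8],[0,0,0],0.95],[[0,0,1.8],[0,0,0],0.95],[[0,0,1.7],[0,0,0],0.95],[[0,0,1],[0,0,0],0.95],[[0,0,0],[0,0,0],0.95]]'
python3 -m handwheel '[[[0,0,0],[0,0,0],0.8],[[0,0,0],[0,0,0],0.6],[[0,0,0],[0,0,0],0.6],[[0,0,0],[0,0,0],0.5],[[0,0,0],[0,0,0],0.4],[[0,0,0],[0,0,0],0.2],[[0,0,0],[0,0,0],0],[[0,0,0],[0,0,0],0],[[0,0,0],[0,0,0],0],[[0,0,0],[0,0,0],0]]'
```

```text
t: 3.68
tcp_pos: [525.2, -28.2, 54.5]
orientation: [0.997, 0.079, -0.002, -0.001]
ft_force: [-0.2, 0.7, -0.1]
grip_width: 80.9
t: 4.52
tcp_pos: [528.5, -27.8, 58.7]
orientation: [0.997, 0.08, 0.002, 0.001]
ft_force: [0.5, 0.4, 4.2]
grip_width: 50.8
```

```bash
python3 -m handwheel '[[[0,0,-0.5],[0,0,0],0],[[0,0,-1.5],[0,0,0],0],[[0,0,-2],[0,0,0],0],[[0,0,-2],[0,0,0],0],[[0,0,-2],[0,0,0],0],[[0,0,-2],[0,0,0],0],[[0,0,-2],[0,0,0],0],[[0,0,-2],[0,0,0],0],[[0,0,-2],[0,0,0],0],[[0,0,-0.5],[0,0,0],0]]'
python3 - <<'E'
from h import *
print(telemetry.read_state()['tcp_pos'],telemetry.read_state()['grip_width']); shot('wrist','w4');shot('side','d4');print(telemetry.read_state()['tcp_pos'])
E
```

```text
t: 5.35
tcp_pos: [528.5, -27.8, 225.7]
orientation: [0.997, 0.08, 0.003, 0.001]
ft_force: [1.0, 0.0, -0.6]
grip_width: 50.4
[528.52957922 -27.83271954 225.72461406] 50.388280658369844
[527.56753772 -27.57686589 222.93509136]
```

View pics/w4.png

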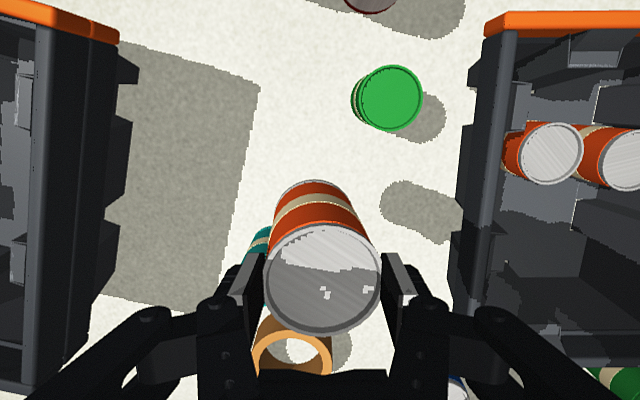

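View pics/d4.png

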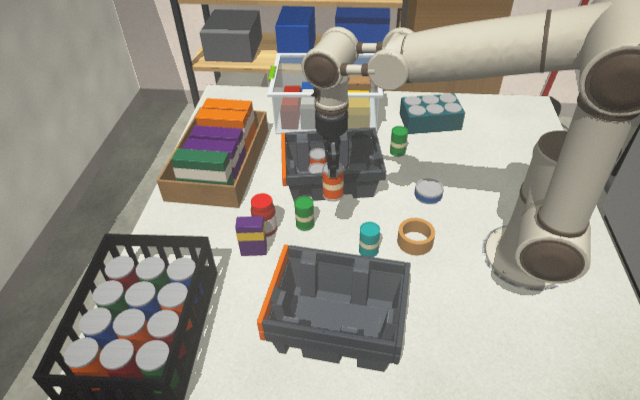

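```bash
python3 -m handwheel '[[[-0.5,1.5,0],[0,0,0],0],[[-0.8,2.8,0],[0,0,0],0],[[-0.8,2.8,0],[0,0,0],0],[[-0.8,2.8,0],[0,0,0],0],[[-0.8,2.8,0],[0,0,0],0],[[-0.8,2.8,0],[0,0,0],0],[[-0.8,2.8,0],[0,0,0],0],[[-0.8,2.8,0],[0,0,0],0],[[-0.5,2,0],[0,0,0],0],[[0,0.7,0],[0,0,0],0]]'
python3 -m handwheel '[[[0,0,0],[0,0,0],0],[[0,0,0],[0,0,0],0],[[0,0,0],[0,0,0],0],[[0,0,0.5],[0,0,0],0],[[0,0,0.5],[0,0,0],0],[[0,0,0.5],[0,0,0],0],[[0,0,0.5],[0,0,0],0],[[0,0,0],[0,0,0],0],[[0,0,0],[0,0,0],0],[[0,0,0],[0,0,0],0]]'
python3 - <<'E'
from h import *
import pickle
s=telemetry.read_state();print(s['tcp_pos'],s['orientation'])
c=eyes.camera_info('wrist'); pickle.dump(c,open('cw5.pkl','wb'));i=shot('wrist','w5');print(telemetry.read_state()['tcp_pos'])
E
```

```text
t: 6.28
tcp_pos: [497.6, -275.1, 219.2]
orientation: [0.997, 0.078, -0.001, -0.001]
ft_force: [-0.2, 0.4, -1.4]
grip_width: 50.6
t: 7.12
tcp_pos: [499.4, -272.8, 201.6]
orientation: [0.997, 0.079, 0.0, 0.0]
ft_force: [0.5, 0.0, -1.1]
grip_width: 50.3
[ 499.35758685 -272.7986178   201.58254015] [9.96841029e-01 7.94226580e-02 5.94490375e-05 4.06487532e-05]
[ 499.42834271 -272.91865869  201.78388336]
```

View pics/w5.png

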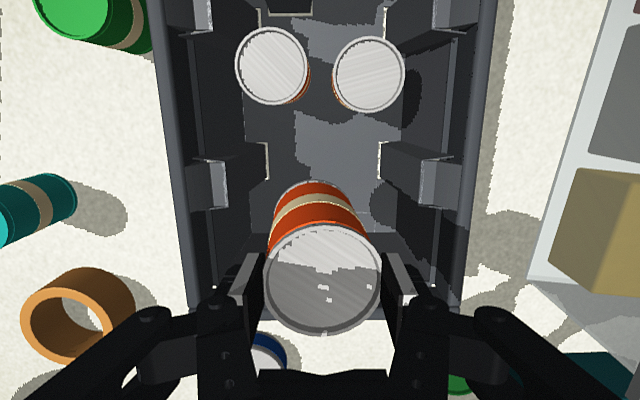

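```bash
python3 -m handwheel '[[[0.1,0.1,1],[0,0,0],0],[[0.1,0.1,1.5],[0,0,0],0],[[0,0,1.6],[0,0,0],0],[[0,0,1.6],[0,0,0],0],[[0,0,1.6],[0,0,0],0],[[0,0,1.6],[0,0,0],0],[[0,0,1.5],[0,0,0],0],[[0,0,1.2],[0,0,0],0],[[0,0,0.8],[0,0,0],0],[[0,0,0.4],[0,0,0],0]]'
python3 -m handwheel '[[[0,0,0.1],[0,0,0],0],[[0,0,0.1],[0,0,0],0],[[0,0,0.1],[0,0,0],0],[[0,0,0.1],[0,0,0],0],[[0,0,0.1],[0,0,0],0],[[0,0,0.1],[0,0,0],0],[[0,0,0.1],[0,0,0],0],[[0,0,0],[0,0,0],0],[[0,0,0],[0,0,0],0],[[0,0,0],[0,0,0],0]]'
```

```text
t: 8.0
tcp_pos: [501.0, -274.0, 71.9]
orientation: [0.997, 0.079, -0.001, -0.001]
ft_force: [-0.8, 0.9, -1.6]
grip_width: 50.7
t: 8.83
tcp_pos: [501.6, -274.5, 66.5]
orientation: [0.997, 0.079, 0.0, 0.0]
ft_force: [0.2, -0.6, -1.2]
grip_width: 50.6
```

```bash
python3 -m handwheel '[[[0,0,0.1],[0,0,0],0],[[0,0,0.1],[0,0,0],0],[[0,0,0.1],[0,0,0],0],[[0,0,0.1],[0,0,0],0],[[0,0,0.1],[0,0,0],0],[[0,0,0],[0,0,0],0],[[0,0,0],[0,0,0],0],[[0,0,0],[0,0,0],0],[[0,0,0],[0,0,0],0],[[0,0,0],[0,0,0],0]]'
```

```text
t: 9.67
tcp_pos: [501.8, -274.4, 61.8]
orientation: [0.997, 0.079, 0.0, 0.0]
ft_force: [-0.3, 1.2, 2.8]
grip_width: 50.8
```

```bash
python3 -m handwheel '[[[0,0,0.1],[0,0,0],0],[[0,0,0],[0,0,0],0],[[0,0,0],[0,0,0],0.6],[[0,0,0],[0,0,0],0.64],[[0,0,0],[0,0,0],0.68],[[0,0,0],[0,0,0],0.72],[[0,0,0],[0,0,0],0.76],[[0,0,0],[0,0,0],0.78],[[0,0,0],[0,0,0],0.78],[[0,0,0],[0,0,0],0.78]]'
python3 -m handwheel '[[[0,0,-0.5],[0,0,0],0.78],[[0,0,-1],[0,0,0],0.78],[[0,0,-1.5],[0,0,0],0.78],[[0,0,-2],[0,0,0],0.78],[[0,0,-2],[0,0,0],0.78],[[0,0,-2.5],[0,0,0],0.78],[[0,0,-3],[0,0,0],0.78],[[0,0,-3],[0,0,0],0.78],[[0,0,-3],[0,0,0],0.78],[[0,0,-1],[0,0,0],0.78]]'
python3 - <<'E'
from h import *
import pickle
s=telemetry.read_state();print(s['tcp_pos'],s['orientation'])
c=eyes.camera_info('wrist'); pickle.dump(c,open('cw6.pkl','wb'));i=shot('wrist','w6');print(telemetry.read_state()['tcp_pos'])
E
```

```text
t: 10.5
tcp_pos: [501.6, -274.5, 60.5]
orientation: [0.997, 0.079, -0.0, 0.0]
ft_force: [-0.7, -1.1, 0.6]
grip_width: 66.9
t: 11.33
tcp_pos: [503.4, -276.0, 262.3]
orientation: [0.997, 0.079, 0.003, 0.003]
ft_force: [1.1, 1.4, 1.5]
grip_width: 66.4
[ 503.41464458 -275.96336055  262.33496341] [0.9968257  0.07946564 0.00341966 0.00346885]
[ 503.66115321 -276.17084642  262.37025324]
```

View pics/w6.png

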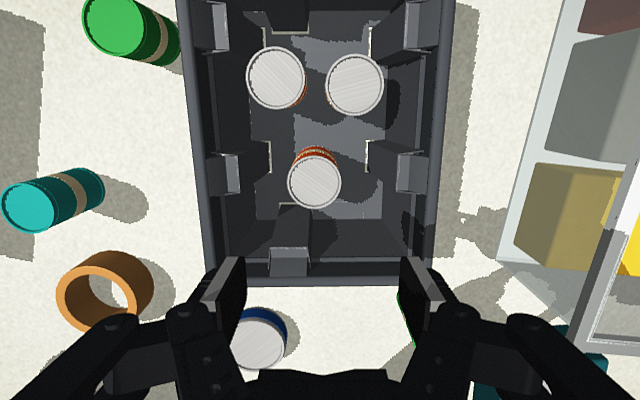

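```bash
python3 -m handwheel '[[[0.5,-2,-0.8],[0,0,0],0.6],[[0.5,-3.8,-0.8],[0,0,0],0.6],[[0.5,-3.8,-0.8],[0,0,0],0.6],[[0.5,-3.8,-0.8],[0,0,0],0.6],[[0.5,-3.8,-0.8],[0,0,0],0.6],[[0.5,-3.8,-0.8],[0,0,0],0.6],[[0.5,-3.8,-0.8],[0,0,0],0.6],[[0.5,-3.8,-0.8],[0,0,0],0.6],[[0.5,-3.8,-0.8],[0,0,0],0.6],[[0.5,-3.8,-0.8],[0,0,0],0.6]]'
python3 -m handwheel '[[[0.5,-3.8,0],[0,0,0],0.6],[[0.5,-3.8,0],[0,0,0],0.6],[[0.5,-3.8,0],[0,0,0],0.6],[[0.5,-3.8,0],[0,0,0],0.6],[[0.5,-3.8,0],[0,0,0],0.6],[[0,0,0],[0,0,-7],0.6],[[0,0,0],[0,0,-7],0.6],[[0,0,0],[0,0,-7],0.6],[[0,0,0],[0,0,-7],0.6],[[0,0,0],[0,0,-7],0.6]]'
python3 -m handwheel '[[[0,0,0],[0,0,-7],0.6],[[0,0,0],[0,0,-7],0.6],[[0,0,0],[0,0,-7],0.6],[[0,0,0],[0,0,-7],0.6],[[0,0,0],[0,0,-7],0.6],[[0,0,0],[0,0,-7],0.6],[[0,0,0],[0,0,-7],0.6],[[0,0,0],[0,0,-7],0.6],[[0,0,0],[0,0,-7],0.6],[[0,0,0],[0,0,-7],0.6]]'
python3 -m handwheel '[[[0,0,0],[0,0,-7],0.6],[[0,0,0],[0,0,-7],0.6],[[0,0,0],[0,0,-7],0.6],[[0,0,0],[0,0,-7],0.6],[[0,0,0],[0,0,-7],0.6],[[0,0,0],[0,0,-7],0.6],[[0,0,0],[0,0,-7],0.6],[[0,0,0],[0,0,-7],0.6],[[0,0,0],[0,0,-4],0.6],[[0,0,0],[0,0,0],0.6]]'
python3 - <<'E'
from h import *
print(telemetry.read_state()['q'])
E
```

```text
t: 12.22
tcp_pos: [492.7, 92.7, 334.7]
orientation: [0.997, 0.079, -0.001, -0.0]
ft_force: [1.3, -0.2, -0.1]
grip_width: 51.4
t: 13.05
tcp_pos: [487.7, 282.5, 334.0]
orientation: [0.926, 0.378, -0.001, -0.0]
ft_force: [-0.1, 0.4, 0.1]
grip_width: 51.3
t: 13.88
tcp_pos: [487.7, 282.3, 334.1]
orientation: [0.541, 0.841, -0.001, -0.001]
ft_force: [0.8, 0.5, 0.0]
grip_width: 51.3
t: 14.72
tcp_pos: [487.8, 282.3, 334.1]
orientation: [0.051, 0.999, -0.0, -0.001]
ft_force: [0.2, -0.8, -0.4]
grip_width: 51.0
[ 3.10288484e-01  7.91896669e-02  1.44061500e+00 -1.28230019e-05
  1.62397720e+00 -1.15935731e+00]
```

```bash
python3 - <<'E'
from h import *
import pickle
s=telemetry.read_state();print(s['tcp_pos'],s['orientation'])
c=eyes.camera_info('wrist'); pickle.dump(c,open('cw7.pkl','wb'));i=shot('wrist','w7');print(telemetry.read_state()['tcp_pos'])
E
```

```text
[487.75233425 282.30415395 334.11248394] [ 5.05540101e-02  9.98720729e-01 -3.92477466e-04 -1.02184636e-03]
[487.81256088 282.32171636 334.29986325]
```

View pics/w7.png

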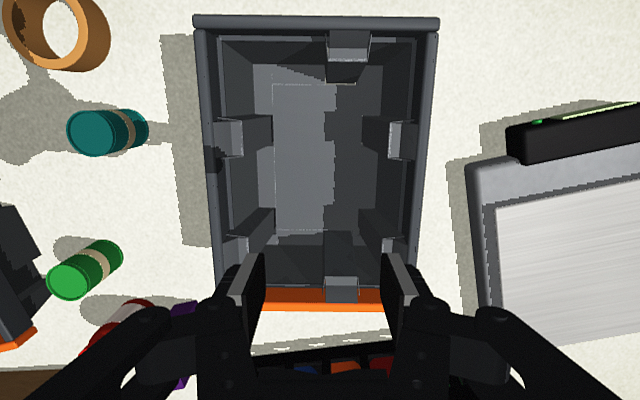

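```bash
python3 - <<'E'
from h import *
i=cv2.imread('pics/w7.png')
a=i[0:60,180:460]; b=i[200:320,180:460]
cv2.imwrite('pics/w7c.png',cv2.resize(np.vstack([a,b]),None,fx=2.85,fy=2.85,interpolation=cv2.INTER_NEAREST)[:, :800])
E
```

```text
(no output)
```

View pics/w7c.png

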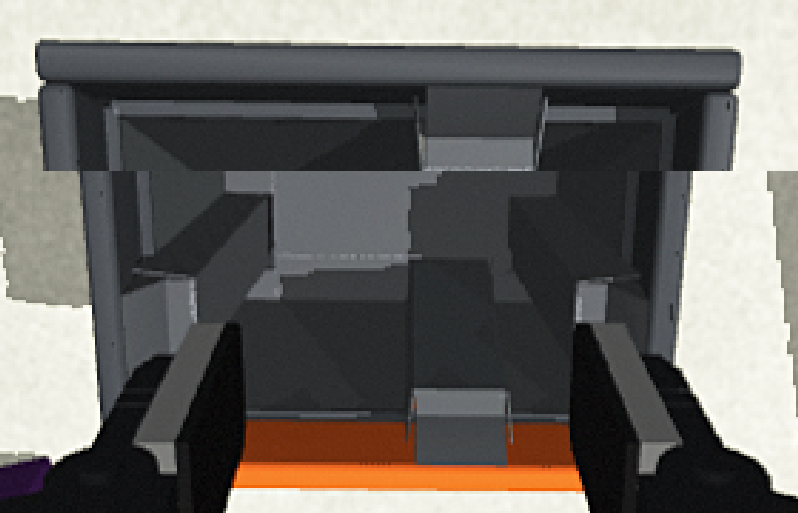

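```bash
python3 - <<'E'
from h import *
import pickle
c=pickle.load(open('cw7.pkl','rb'))
rect([(439.6,17.5),(193.3,14.7),(217.5,311),(410.4,312)],161,c)
E
```

```text
[[357.1 398.9]
 [332.9 184.3]
 [629.3 149.5]
 [652.4 364.7]] [492.9 274.4 161. ] [215.9, 298.4, 216.5, 297.3]
yaw -6.655014641927858 -6.276999313840668
```

```bash
python3 -m handwheel '[[[-0.05,-1.2,1.2],[0,0,0.3],0.6],[[-0.05,-1.2,1.2],[0,0,0.3],0.6],[[-0.1,-1.2,1.2],[0,0,0],0.5],[[-0.1,-1.2,1.2],[0,0,0],0.5],[[-0.1,-1.2,1.2],[0,0,0],0.5],[[0,-1.2,1.2],[0,0,0],0.5],[[0,-1.2,1.2],[0,0,0],0.5],[[0,-1.2,1.2],[0,0,0],0.5],[[0,-1.2,1.2],[0,0,0],0.5],[[0,-0.3,1],[0,0,0],0.5]]'
python3 -m handwheel '[[[0,0,0],[0,0,0],0.5],[[0,0,0],[0,0,0],0.5],[[0,0,0],[0,0,0],0.5],[[0,0,0],[0,0,0],0.5],[[0,0,0],[0,0,0],0.5],[[0,0,0],[0,0,0],0.5],[[0,0,0],[0,0,0],0.5],[[0,0,0],[0,0,0],0.5],[[0,0,0],[0,0,0],0.5],[[0,0,0],[0,0,0],0.5]]'
python3 - <<'E'
from h import *
import pickle
s=telemetry.read_state();print(s['tcp_pos'],s['orientation'])
c=eyes.camera_info('wrist'); pickle.dump(c,open('cw8.pkl','wb'));i=shot('wrist','w8');print(telemetry.read_state()['tcp_pos'])
E
```

```text
t: 15.6
tcp_pos: [479.2, 170.4, 216.0]
orientation: [0.058, 0.998, -0.0, -0.001]
ft_force: [0.2, 0.5, 1.1]
grip_width: 42.5
t: 16.43
tcp_pos: [479.8, 171.7, 217.5]
orientation: [0.057, 0.998, -0.0, -0.0]
ft_force: [-0.2, -0.1, 0.0]
grip_width: 42.7
[479.8400776  171.72315382 217.50384184] [ 5.66088401e-02  9.98396434e-01 -5.20477178e-06 -1.15689177e-05]
[479.85471972 171.71059658 217.51381873]
```

View pics/w8.png

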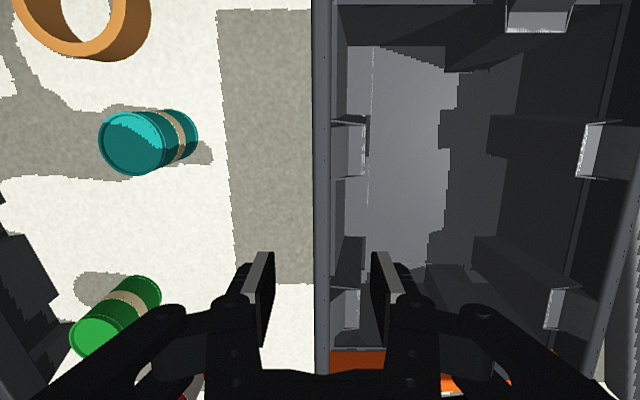

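```bash
python3 -m handwheel '[[[0,0,0.8],[0,0,0],0.5],[[0,0,1],[0,0,0],0.5],[[0,0,1],[0,0,0],0.5],[[0,0,1],[0,0,0],0.5],[[0,0,1],[0,0,0],0.5],[[0,0,1],[0,0,0],0.5],[[0,0,1],[0,0,0],0.5],[[0,0,0.6],[0,0,0],0.5],[[0,0,0.4],[0,0,0],0.5],[[0,0,0],[0,0,0],0.5]]'
python3 -m handwheel '[[[0,0,0],[0,0,0],0.4],[[0,0,0],[0,0,0],0.35],[[0,0,0],[0,0,0],0.3],[[0,0,0],[0,0,0],0.25],[[0,0,0],[0,0,0],0.2],[[0,0,0],[0,0,0],0.1],[[0,0,0],[0,0,0],0],[[0,0,0],[0,0,0],0],[[0,0,0],[0,0,0],0],[[0,0,0],[0,0,0],0]]'
```

```text
t: 17.32
tcp_pos: [479.3, 171.7, 138.4]
orientation: [0.057, 0.998, -0.0, -0.001]
ft_force: [0.6, 0.7, 0.4]
grip_width: 42.9
t: 18.15
tcp_pos: [479.8, 171.7, 139.5]
orientation: [0.057, 0.998, -0.0, -0.0]
ft_force: [-0.2, 0.2, 0.5]
grip_width: -0.1
```

```bash
python3 - <<'E'
from h import *
i=shot('wrist','w9');j=shot('side','d9');crop(j,240,180,460,380,2.8,'d9c')
E
```

```text
(no output)
```

View pics/w9.png

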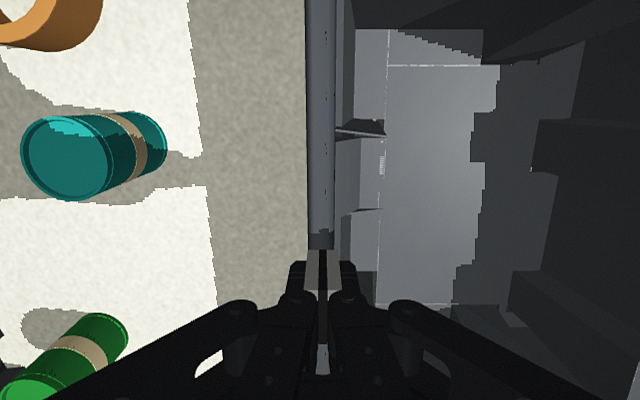

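View pics/d9c.png

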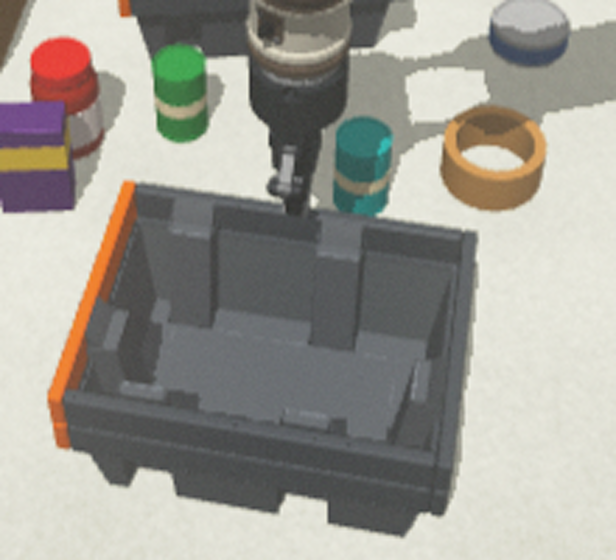

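```bash
python3 - <<'E'
from h import *
for z in (128,140,150,161,170):
    p=proj('side',[480,171,z]); q=proj('side',[480,178,z]); print(z,(p-[240,180])*2.8,(q-[240,180])*2.8)
import pickle
c=eyes.camera_info('wrist')
for z in (128,139,150,161,180): print(z,proj('w',[480,171.5,z],c),proj('w',[480,177.5,z],c))
s=telemetry.read_state(); print(s['grip_width'])
i=cv2.imread('pics/w9.png'); crop(i,260,200,400,380,4,'w9c')
E
```

```text
128 [296.69274394 233.29357234] [296.17815757 239.7459016 ]
140 [296.84896741 224.13038698] [296.33146297 230.58808339]
150 [296.9808236 216.3964482] [296.46086338 222.85824787]
161 [297.12765284 207.78427528] [296.60496567 214.25018442]
170 [297.24920331 200.65481242] [296.7242648  207.12375699]
128 [321.92727266 238.04711725] [332.81720293 236.89067693]
139 [321.90233023 246.16722034] [333.43212683 244.95174312]
150 [321.87427721 255.29999274] [334.12382821 254.01928877]
161 [321.84249298 265.64746958] [334.90764379 264.2943639 ]
180 [321.77634352 287.18268377] [336.53931424 285.68400811]
0.034763748810907324
```

View pics/w9c.png

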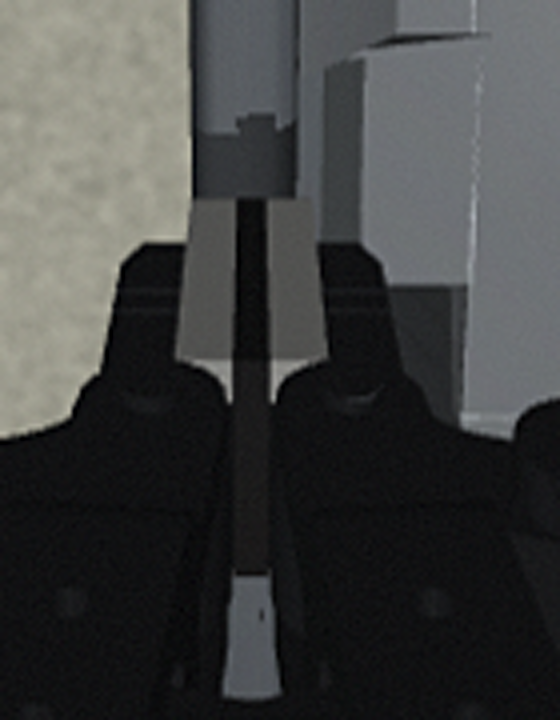

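```bash
python3 - <<'E'
from h import *
c=eyes.camera_info('wrist'); print(c['T'][:3,3],telemetry.read_state()['tcp_pos'])
for z in (128,139,150,161,180): print(z,proj('w',[469,172.7,z],c),proj('w',[491,170,z],c))
j=cv2.imread('pics/d9.png');crop(j,300,210,380,270,8,'d9d')
E
```

```text
[407.89709004 179.9738868  304.59473414] [479.83787078 171.70277789 139.4855792 ]
128 [321.81488267 218.9599731 ] [321.50101156 256.5610159 ]
139 [321.78277384 226.08615936] [321.45192296 265.60683901]
150 [321.74658376 234.11813248] [321.39682603 275.7598489 ]
161 [321.70548148 243.2403104 ] [321.33454576 287.23657221]
180 [321.61960124 262.30044458] [321.20541869 311.0315172 ]
```

View pics/d9d.png

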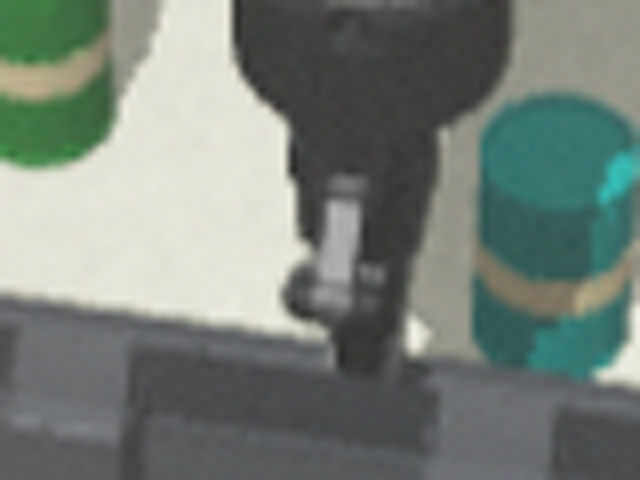

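```bash
python3 - <<'E'
from h import *
import pickle
from scipy.spatial.transform import Rotation as Ro
for f,pos,q,w in (('cw3',[524.2,-25.3,208.8],[.997,.081,0,-.001],77),('cw8',[479.84,171.72,217.5],[.0566,.9984,0,0],43),(None,[479.84,171.70,139.5],[.0566,.9984,0,0],4)):
    c=pickle.load(open(f+'.pkl','rb')) if f else eyes.camera_info('wrist')
    R=Ro.from_quat(q).as_matrix()
    for zt in (-40,-30,-20,-10,0,11): print(f,zt,proj('w',pos+R@[11,-w/2,zt],c),proj('w',pos+R@[-11,-w/2,zt],c))
E
```

```text
cw3 -40 [225.06223255 265.37572276] [229.34920206 313.3502503 ]
cw3 -30 [231.36965266 254.61956974] [235.13014118 300.04861199]
cw3 -20 [236.90765674 245.17551524] [240.23319713 288.30674737]
cw3 -10 [241.80893823 236.81727482] [244.77100092 277.86549836]
cw3 0 [246.17733687 229.36776877] [248.83254129 268.52010657]
cw3 11 [250.46496456 222.05600283] [252.8347552  259.31122187]
cw8 -40 [267.98847215 261.42080098] [270.40976345 309.68131196]
cw8 -30 [271.52760206 250.89027021] [273.65169525 296.57285543]
cw8 -20 [274.63404632 241.64717722] [276.51267213 285.0047555 ]
cw8 -10 [277.38258256 233.46902437] [279.05611601 274.72057142]
cw8 0 [279.83169598 226.18179138] [281.33211087 265.51779309]
cw8 11 [282.23498216 219.03091539] [283.57439604 256.45131685]
None -40 [317.16097881 261.46906436] [317.41712262 309.74146453]
None -30 [317.49906383 250.93398504] [317.72526121 296.62714033]
None -20 [317.7958051  241.68721971] [317.99718192 285.05424257]
None -10 [318.05834941 233.50606716] [318.23891576 274.76609255]
None 0 [318.29228607 226.21635864] [318.45522511 265.56000423]
None 11 [318.52183956 219.06323424] [318.66832553 256.49048769]
```

```bash
python3 -m handwheel '[[[0,0,0],[0,0,0],0.4],[[0,0,0],[0,0,0],0.45],[[0,0,0],[0,0,0],0.45],[[0,0,0],[0,0,0],0.45],[[0,0,0.3],[0,0,0],0.45],[[0,0,0.4],[0,0,0],0.45],[[0,0,0.4],[0,0,0],0.45],[[0,0,0.4],[0,0,0],0.45],[[0,0,0],[0,0,0],0.45],[[0,0,0],[0,0,0],0.45]]'
python3 -m handwheel '[[[0,0,0],[0,0,0],0.4],[[0,0,0],[0,0,0],0.3],[[0,0,0],[0,0,0],0.2],[[0,0,0],[0,0,0],0.15],[[0,0,0],[0,0,0],0.1],[[0,0,0],[0,0,0],0.05],[[0,0,0],[0,0,0],0],[[0,0,0],[0,0,0],0],[[0,0,0],[0,0,0],0],[[0,0,0],[0,0,0],0]]'
python3 - <<'E'
from h import *
i=shot('wrist','w10');j=shot('side','d10')
a=cv2.resize(i[200:380,260:400],None,fx=2.8,fy=2.8);b=cv2.resize(j[200:290,290:390],None,fx=4,fy=5.6)[:504]
cv2.imwrite('pics/c10.png',np.hstack([a,b[:a.shape[0]]]))
E
```

```text
t: 19.08
tcp_pos: [479.5, 171.7, 124.0]
orientation: [0.057, 0.998, -0.0, -0.001]
ft_force: [0.4, -0.7, 0.3]
grip_width: 38.5
t: 19.92
tcp_pos: [480.1, 171.5, 125.0]
orientation: [0.057, 0.998, -0.0, 0.0]
ft_force: [-1.7, -3.3, 6.2]
grip_width: 10.2
```

View pics/c10.png

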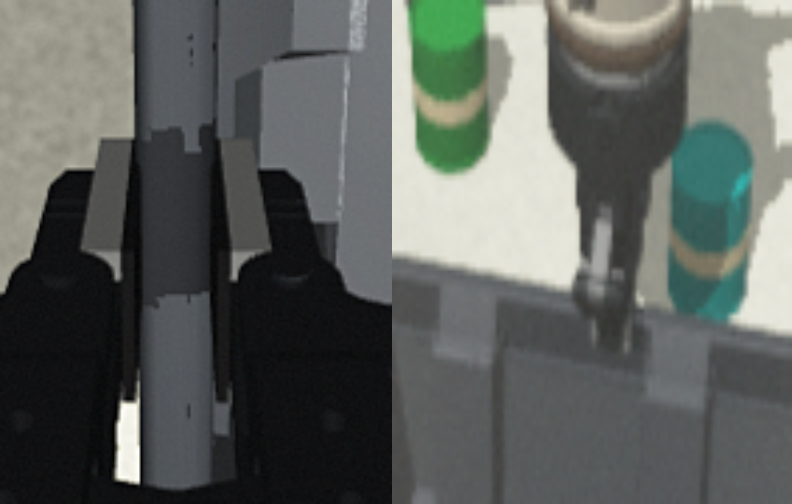

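```bash
python3 -m handwheel '[[[0,0,0],[0,0,0],0.3],[[0,0,0],[0,0,0],0.35],[[0,0,0],[0,0,0],0.35],[[0,0,0],[0,0,0],0.35],[[0,0,0.3],[0,0,0],0.35],[[0,0,0.3],[0,0,0],0.35],[[0,0,0.3],[0,0,0],0.35],[[0,0,0.3],[0,0,0],0.35],[[0,0,0.2],[0,0,0],0.35],[[0,0,0],[0,0,0],0.35]]'
python3 -m handwheel '[[[0,0,0],[0,0,0],0.3],[[0,0,0],[0,0,0],0.25],[[0,0,0],[0,0,0],0.2],[[0,0,0],[0,0,0],0.15],[[0,0,0],[0,0,0],0.1],[[0,0,0],[0,0,0],0.05],[[0,0,0],[0,0,0],0],[[0,0,0],[0,0,0],0],[[0,0,0],[0,0,0],0],[[0,0,0],[0,0,0],0]]'
python3 - <<'E'
from h import *
i=shot('wrist','w11');j=shot('side','d11')
a=cv2.resize(i[200:380,260:400],None,fx=2.8,fy=2.8);b=cv2.resize(j[200:290,290:390],None,fx=4,fy=5.6)[:504]
cv2.imwrite('pics/c11.png',np.hstack([a,b[:a.shape[0]]]))
E
```

```text
t: 20.85
tcp_pos: [479.3, 171.6, 109.7]
orientation: [0.057, 0.998, -0.0, -0.001]
ft_force: [-0.6, 0.2, -0.5]
grip_width: 29.8
t: 21.68
tcp_pos: [480.1, 171.7, 110.8]
orientation: [0.057, 0.998, -0.0, 0.0]
ft_force: [-1.2, -0.6, 5.0]
grip_width: 11.0
```

View pics/c11.png

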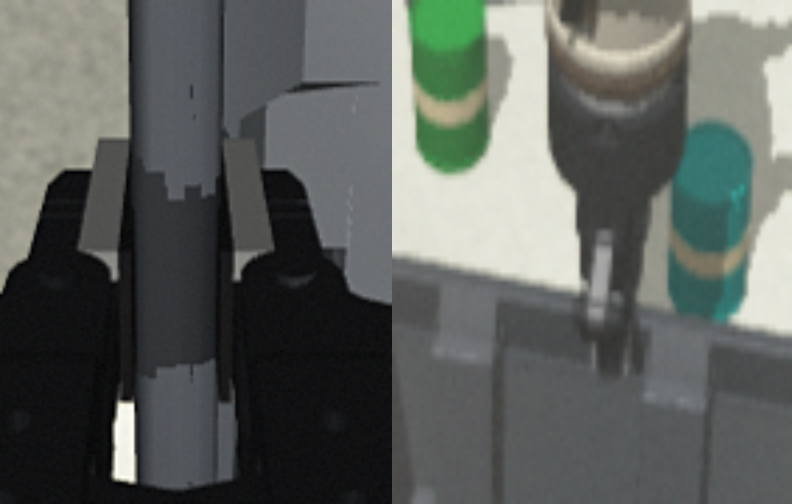

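```bash
python3 -m handwheel '[[[0,0,-0.3],[0,0,0],0],[[0,0,-0.5],[0,0,0],0],[[0,0,-0.8],[0,0,0],0],[[0,0,-1],[0,0,0],0],[[0,0,-1],[0,0,0],0],[[0,0,-1.2],[0,0,0],0],[[0,0,-1.3],[0,0,0],0],[[0,0,-1.3],[0,0,0],0],[[0,0,-1.3],[0,0,0],0],[[0,0,-1.3],[0,0,0],0]]'
python3 -m handwheel '[[[0,0,-1.3],[0,0,0],0],[[0,0,-1.3],[0,0,0],0],[[0,0,-1.3],[0,0,0],0],[[0,0,-1.3],[0,0,0],0],[[0,0,-1.3],[0,0,0],0],[[0,0,-1.3],[0,0,0],0],[[0,0,-1],[0,0,0],0],[[0,0,-0.8],[0,0,0],0],[[0,0,-0.3],[0,0,0],0],[[0,0,0],[0,0,0],0]]'
python3 - <<'E'
from h import *
i=shot('wrist','w12');j=shot('side','d12');k=shot('scene','s12');print(telemetry.read_state())
cv2.imwrite('pics/c12.png',np.hstack([cv2.resize(i,(400,250)),cv2.resize(k,(400,250))]))
E
```

```text
t: 22.62
tcp_pos: [480.0, 171.7, 212.4]
orientation: [0.057, 0.998, 0.0, 0.001]
ft_force: [1.0, -0.3, -4.1]
grip_width: 10.7
t: 23.45
tcp_pos: [480.2, 171.8, 310.5]
orientation: [0.057, 0.998, 0.0, 0.001]
ft_force: [0.3, 0.1, -4.7]
grip_width: 11.0
{'t': 23.6, 'q': array([ 1.06132095e-01, -6.14372514e-02,  1.63128627e+00, -5.05991870e-05,
        1.57352838e+00, -1.35134843e+00]), 'joint_vel': array([-0.00146803,  0.00423408,  0.00477126, -0.0002094 , -0.00267045,
       -0.00166939]), 'effort': array([ 1.29918259e-02, -3.43035936e+01, -3.68818510e+01,  3.93781392e-01,
       -8.99747643e-02,  1.18899523e-03]), 'tcp_pos': array([479.39547373, 171.63295782, 308.56459816]), 'orientation': array([ 5.66276173e-02,  9.98394970e-01, -1.69594150e-04, -8.76477340e-04]), 'ft_force': array([-0.53482892,  0.91450481, -3.78792219]), 'torque': array([-0.35293834,  0.08942501, -0.01904898]), 'grip_width': 11.336246276960367}
```

View pics/c12.png

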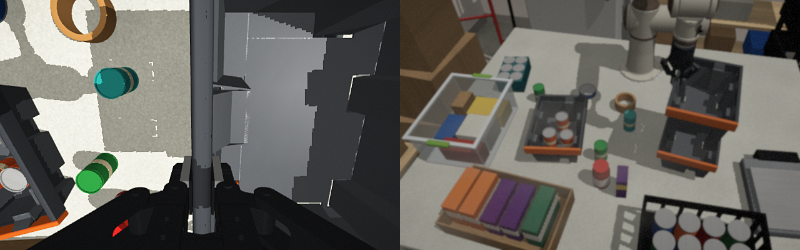

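View pics/d12.png

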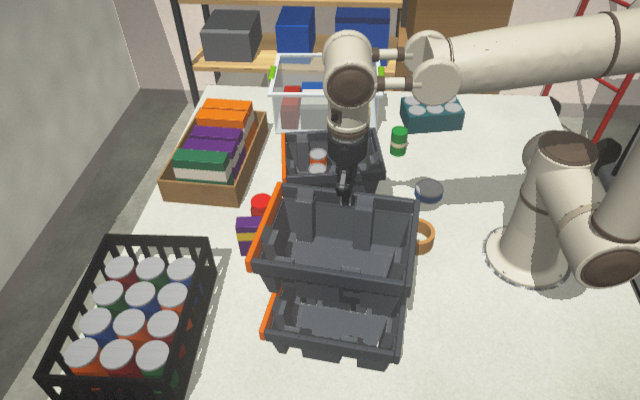

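```bash
cat > edge.py <<'E'
from h import *
import pickle
def edges(img,rows,cl,cr,axis=0):
    # strongest brightness step near guesses along given rows
    g=cv2.GaussianBlur(cv2.cvtColor(img,cv2.COLOR_BGR2GRAY),(3,3),0).astype(float)
    out=[]
    for r in rows:
        for side,gu in (('L',cl(r)),('R',cr(r))):
            x0=int(gu)-9; seg=g[r,x0:x0+19]; d=np.diff(seg); k=np.argmin(d) if side=='L' else np.argmax(d)
            if 0<k<len(d)-1:
                a,b,c=abs(d[k-1]),abs(d[k]),abs(d[k+1]); off=0.5*(a-c)/(a-2*b+c+1e-9); out.append((side,r,x0+k+0.5+off,abs(d[k])))
    return out
def fitside(img,c,z,rows,cl,cr,yaw):
    e=edges(img,rows,cl,cr); t=np.radians(yaw); ny=np.array([-np.sin(t),np.cos(t)])
    for s in 'LR':
        P=np.array([plane('w',x,r,z,c)[:2] for q,r,x,m in e if q==s and m>15])
        v=P@ny; med=np.median(v); ok=abs(v-med)<3; P=P[ok]
        [vx,vy,x0,y0]=cv2.fitLine(P.astype(np.float32),cv2.DIST_HUBER,0,.01,.01).ravel()
        print(s,len(P),'n-offset %.1f'%np.mean(P@ny),'dir %.2f'%(np.degrees(np.arctan2(vy,vx))))
E
python3 - <<'E'
from edge import *
C=lambda n:pickle.load(open(n+'.pkl','rb'))
I=lambda n:cv2.imread(f'pics/{n}.png')
yaw=9.45;t=np.radians(yaw);ny=np.array([-np.sin(t),np.cos(t)]);print('pred n',np.array([551.2,-264.8])@ny)
print('w2');fitside(I('w2'),C('cw2'),125,range(30,245,5),lambda r:211.8+(236.2-211.8)*(r-10)/290,lambda r:453.2-(27.2)*(r-10)/290,yaw)
print('w5');fitside(I('w5'),C('cw5'),125,range(5,245,5),lambda r:150+38*(r/300),lambda r:497-32*(r/300),yaw)
print('w6');fitside(I('w6'),C('cw6'),125,range(5,245,5),lambda r:178+36*(r/285),lambda r:457-25*(r/285),yaw)
print('w7 n pred',np.array([492.9,274.4])@[np.sin(np.radians(6.45)),np.cos(np.radians(6.45))]);fitside(I('w7'),C('cw7'),161,range(40,245,5),lambda r:193+.0838*(r-15),lambda r:440-.1*(r-15),-6.45)
E
```

```text
pred n -351.7062571290933
w2
L 43 n-offset -242.2 dir 9.54
R 43 n-offset -461.0 dir 9.50
w5
L 38 n-offset -242.7 dir 9.52
R 48 n-offset -460.7 dir 9.49
w6
L 43 n-offset -242.5 dir 9.55
R 48 n-offset -461.0 dir 9.50
w7 n pred 328.0335923889363
L 41 n-offset 218.4 dir -6.48
R 41 n-offset 437.0 dir -6.48
```

```bash
python3 - <<'E'
from edge import *
i=cv2.imread('pics/w12.png'); g=cv2.GaussianBlur(cv2.cvtColor(i,cv2.COLOR_BGR2GRAY),(3,3),0).astype(int)
for r in (20,60,100,140,180): print(r,list(enumerate(g[r,296:350],296))[::1][:0], g[r,296:350].tolist())
crop(i,280,0,380,240,2.4,'w12c')
E
```

```text
20 [] [150, 149, 150, 151, 153, 153, 124, 66, 36, 42, 52, 59, 65, 73, 79, 86, 90, 92, 92, 93, 93, 93, 92, 92, 91, 91, 90, 90, 89, 89, 89, 89, 89, 84, 79, 84, 87, 86, 84, 82, 80, 77, 76, 73, 65, 57, 67, 86, 94, 92, 92, 92, 91, 80]
60 [] [160, 162, 162, 161, 160, 160, 160, 121, 54, 35, 50, 58, 64, 71, 78, 85, 91, 95, 95, 95, 95, 95, 94, 94, 94, 93, 92, 92, 92, 92, 91, 90, 90, 90, 90, 90, 88, 87, 85, 83, 81, 79, 77, 72, 61, 61, 78, 92, 94, 93, 94, 94, 85, 67]
100 [] [161, 162, 163, 163, 162, 163, 167, 144, 85, 42, 42, 54, 62, 70, 77, 83, 89, 94, 95, 95, 95, 95, 95, 95, 95, 94, 94, 94, 93, 93, 92, 92, 91, 87, 83, 87, 89, 87, 85, 83, 80, 78, 75, 68, 63, 74, 91, 96, 94, 95, 96, 88, 72, 63]
140 [] [154, 156, 159, 161, 159, 158, 160, 160, 128, 67, 40, 49, 59, 66, 73, 81, 88, 92, 94, 94, 95, 95, 95, 95, 95, 94, 94, 94, 93, 92, 92, 92, 92, 91, 91, 90, 89, 87, 85, 82, 80, 78, 73, 62, 58, 62, 57, 52, 52, 51, 53, 57, 61, 60]
180 [] [158, 160, 161, 160, 159, 160, 159, 158, 149, 103, 50, 41, 55, 63, 71, 79, 86, 90, 93, 94, 95, 96, 95, 95, 95, 95, 94, 93, 93, 93, 92, 92, 91, 92, 92, 90, 88, 86, 83, 80, 79, 76, 68, 57, 65, 86, 93, 91, 91, 90, 90, 90, 89, 89]
```

View pics/w12c.png

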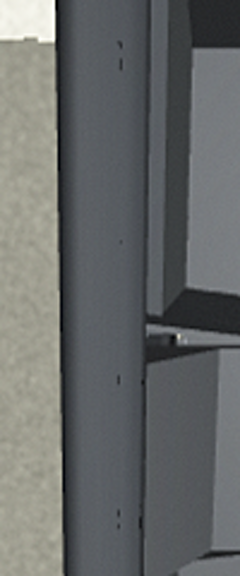

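```bash
python3 - <<'E'
from edge import *
C=lambda n:pickle.load(open(n+'.pkl','rb'))
def ends(n,z,yaw,rt,rb,ct,cb,ch):
    im=cv2.imread(f'pics/{n}.png'); c=C('c'+n)
    g=im.astype(float).min(2) if ch=='min' else im[:,:,0].astype(float)
    g=cv2.GaussianBlur(g,(3,3),0)
    t=np.radians(yaw); e=np.array([np.cos(t),np.sin(t)])
    for nm,guess,cols,sg in (('T',rt,ct,-1),('B',rb,cb,1)):
        P=[]
        for x in cols:
            y0=max(0,int(guess)-8); d=np.diff(g[y0:y0+17,x])*sg; k=int(np.argmax(d))
            if 0<k<len(d)-1 and d[k]>15:
                a,b,cc=d[k-1],d[k],d[k+1]; P.append(plane('w',x,y0+k+.5+.5*(a-cc)/(a-2*b+cc),z,c)[:2])
        P=np.array(P); v=P@e; m=np.median(v); ok=abs(v-m)<3
        print(n,nm,ok.sum(),'%.1f'%v[ok].mean())
ends('w2',125,9.5,9.5,299.8,range(225,440,5),range(250,400,5),'B')
ends('w6',125,9.5,0,285,[],range(245,400,5),'B') if 0 else None
ends('w7',161,-6.48,16,311.5,range(205,430,5),range(270,380,5),'B')
E
```

```text
w2 T 43 649.4
w2 B 30 351.4
w7 T 45 309.0
w7 B 22 607.3
```

```bash
python3 -m handwheel '[[[0,0,0],[0,0,1],0],[[0,0,0],[0,0,2],0],[[0,0,0],[0,0,3],0],[[0,0,0],[0,0,4],0],[[0,0,0],[0,0,5],0],[[0,0,0],[0,0,6],0],[[0,0,0],[0,0,6],0],[[0,0,0],[0,0,6],0],[[0,0,0],[0,0,6],0],[[0,0,0],[0,0,6],0]]'
python3 -m handwheel '[[[0,0,0],[0,0,6],0],[[0,0,0],[0,0,6],0],[[0,0,0],[0,0,6],0],[[0,0,0],[0,0,6],0],[[0,0,0],[0,0,6],0],[[0,0,0],[0,0,6],0],[[0,0,0],[0,0,6],0],[[0,0,0],[0,0,6],0],[[0,0,0],[0,0,6],0],[[0,0,0],[0,0,6],0]]'
python3 -m handwheel '[[[0,0,0],[0,0,6],0],[[0,0,0],[0,0,6],0],[[0,0,0],[0,0,6],0],[[0,0,0],[0,0,6],0],[[0,0,0],[0,0,6],0],[[0,0,0],[0,0,6],0],[[0,0,0],[0,0,5],0],[[0,0,0],[0,0,4],0],[[0,0,0],[0,0,3],0],[[0,0,0],[0,0,1],0]]'
```

```text
t: 24.43
tcp_pos: [479.3, 171.8, 308.7]
orientation: [0.437, 0.899, -0.0, -0.001]
ft_force: [0.3, 0.3, -3.3]
grip_width: 11.1
t: 25.27
tcp_pos: [479.2, 172.0, 308.6]
orientation: [0.828, 0.56, -0.001, -0.001]
ft_force: [-0.6, 0.3, -3.7]
grip_width: 11.4
t: 26.1
tcp_pos: [479.5, 172.1, 308.8]
orientation: [0.986, 0.168, -0.001, -0.001]
ft_force: [0.9, 0.3, -3.7]
grip_width: 11.4
```

```bash
python3 -m handwheel '[[[0,0,0],[0,0,2],0],[[0,0,0],[0,0,3],0],[[0,0,0],[0,0,3],0],[[0,0,0],[0,0,2],0],[[0,0.8,0],[0,0,0],0],[[0,1.6,0],[0,0,0],0],[[0,2.4,0],[0,0,0],0],[[0,2.8,0],[0,0,0],0],[[0,2.8,0],[0,0,0],0],[[0,2.8,0],[0,0,0],0]]'
python3 -m handwheel '[[[0,2.8,0],[0,0,0],0],[[0,2.8,0],[0,0,0],0],[[0,2.8,0],[0,0,0],0],[[0,2.8,0],[0,0,0],0],[[0,2.8,0],[0,0,0],0],[[0,2.5,0],[0,0,0],0],[[0,2,0],[0,0,0],0],[[0,1.2,0],[0,0,0],0],[[0,0.7,0],[0,0,0],0],[[0,0,0],[0,0,0],0]]'
python3 -m handwheel '[[[0,0,0],[0,0,0],0],[[0,0,0],[0,0,0],0],[[0,0,0],[0,0,0],0],[[0,0,0],[0,0,0],0],[[0,0,0],[0,0,0],0],[[0,0,0],[0,0,0],0],[[0,0,0],[0,0,0],0],[[0,0,0],[0,0,0],0],[[0,0,0],[0,0,0],0],[[0,0,0],[0,0,0],0]]'
python3 - <<'E'
from h import *
import pickle
s=telemetry.read_state();print(s['tcp_pos'],s['orientation'])
c=eyes.camera_info('wrist'); pickle.dump(c,open('cw13.pkl','wb'));shot('wrist','w13');shot('side','d13');shot('scene','s13');
print('need',535.0-s['tcp_pos'][0],-161.6-s['tcp_pos'][1],np.degrees(2*np.arctan2(s['orientation'][1],s['orientation'][0])))
E
```

```text
t: 26.93
tcp_pos: [501.6, 40.1, 309.2]
orientation: [0.996, 0.084, -0.0, -0.0]
ft_force: [0.6, 0.1, -3.5]
grip_width: 11.4
t: 27.77
tcp_pos: [535.2, -160.6, 309.1]
orientation: [0.997, 0.082, -0.0, -0.0]
ft_force: [1.0, -0.5, -3.3]
grip_width: 10.7
t: 28.6
tcp_pos: [535.4, -159.7, 309.5]
orientation: [0.997, 0.083, 0.0, -0.0]
ft_force: [0.1, 0.1, -3.1]
grip_width: 11.0
[ 535.36410036 -159.68022739  309.51045056] [ 9.96560826e-01  8.28644668e-02  1.32460528e-05 -2.99828206e-06]
need -0.3641003593277219 -1.9197726097717691 9.506469073492212
```

View pics/w13.png

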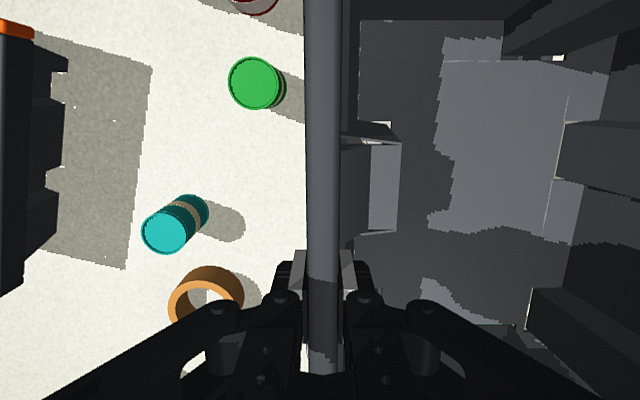

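View pics/s13.png

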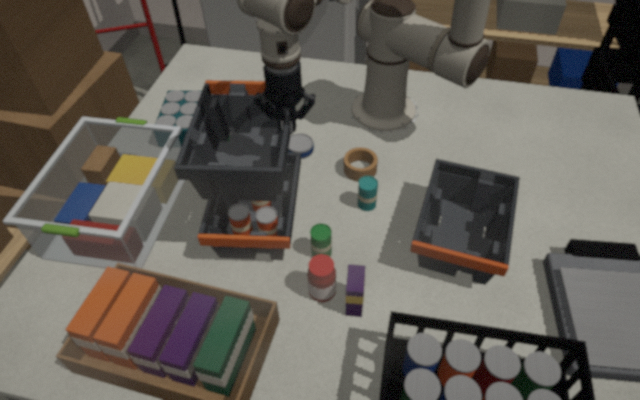

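View pics/d13.png

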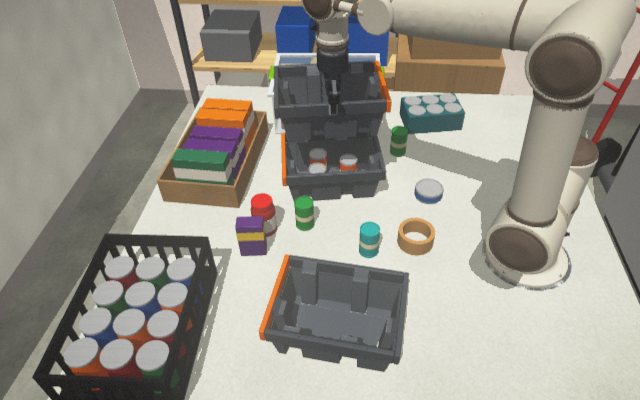

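```bash
python3 -m handwheel '[[[-0.07,0.18,0.5],[0,0,0],0],[[0,0,1],[0,0,0],0],[[0,0,1.2],[0,0,0],0],[[0,0,1.2],[0,0,0],0],[[0,0,1.2],[0,0,0],0],[[0,0,1.2],[0,0,0],0],[[0,0,1.2],[0,0,0],0],[[0,0,1.1],[0,0,0],0],[[0,0,0.6],[0,0,0],0],[[0,0,0.2],[0,0,0],0]]'
python3 - <<'E'
from h import *
import pickle
s=telemetry.read_state();print(s['tcp_pos'],s['orientation'])
c=eyes.camera_info('wrist'); pickle.dump(c,open('cw14.pkl','wb'));i=shot('wrist','w14');j=shot('side','d14');k=shot('scene','s14');
crop(k,170,80,320,260,3.3,'s14c');crop(j,255,60,405,210,3.6,'d14c')
s=telemetry.read_state();print(s['tcp_pos'])
E
```

```text
t: 29.58
tcp_pos: [534.2, -161.2, 213.7]
orientation: [0.997, 0.083, -0.001, -0.001]
ft_force: [-0.5, 0.2, -4.2]
grip_width: 10.7
[ 534.2225895  -161.15386326  213.65371183] [ 9.96558695e-01  8.28789862e-02 -1.12256686e-03 -7.62469756e-04]
[ 535.25296921 -161.74453761  215.92408308]
```

View pics/s14c.png

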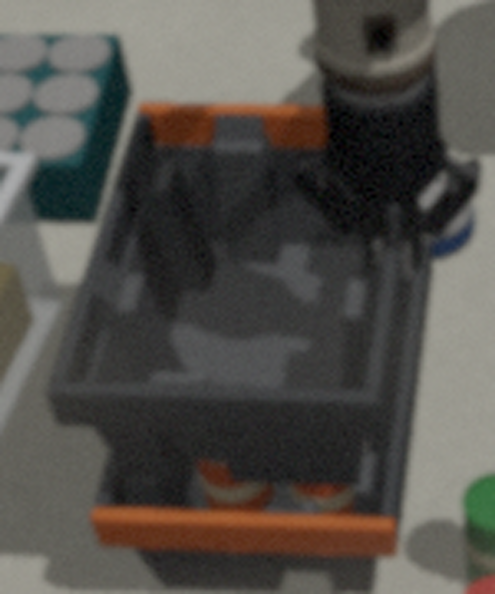

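View pics/d14c.png

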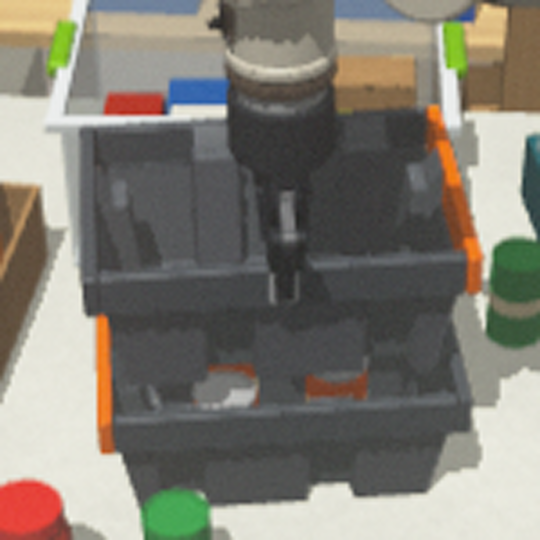

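```bash
python3 - <<'E'
from h import *
np.set_printoptions(precision=1,suppress=True)
S=lambda x,y:("scene",170+x/3.3,80+y/3.3)
D=lambda x,y:("side",255+x/3.6,60+y/3.6)
print('far(-y) plain',tri([S(52,396),D(84,130)]));print('near plain',tri([S(386,396),D(90,280)]))
# expected held corners given centre e=500.4,n=-351.7, rim z=TCP+50
t=np.radians(9.5);e=np.array([np.cos(t),np.sin(t)]);n=np.array([-np.sin(t),np.cos(t)])
for a,b in((1,-1),(1,1),(-1,-1),(-1,1)):
    p=np.array([*(e*(500.4+a*150)+n*(-351.7+b*110)),264.5]); s=proj('scene',p);d=proj('side',p)
    print(a,b,p,(s-[170,80])*3.3,(d-[255,60])*3.6)
E
```

```text
far(-y) plain [ 715.4 -342.2  257.4]
near plain [ 675.6 -125.7  264.9]
1 -1 [ 717.7 -348.   264.5] [ 38.6 387.6] [ 80.6 120.6]
1 1 [ 681.4 -131.   264.5] [374.1 398.7] [ 81.8 278.3]
-1 -1 [ 421.8 -397.5  264.5] [133.8  95.9] [441.4 100.9]
-1 1 [ 385.5 -180.6  264.5] [417.5 103. ] [485.8 254.9]
```

```bash
python3 -m handwheel '[[[0,0.04,0],[-0.5,0,0],0],[[0,0.04,0],[-0.5,0,0],0],[[0,0.04,0],[-0.5,0,0],0],[[0,0.05,0],[-0.5,0,0],0],[[0,0,0],[0,0,0],0],[[0,0,0],[0,0,0],0],[[0,0,0],[0,0,0],0],[[0,0,0],[0,0,0],0],[[0,0,0],[0,0,0],0],[[0,0,0],[0,0,0],0]]'
python3 - <<'E'
from h import *
import pickle
s=telemetry.read_state();print(s['tcp_pos'],s['orientation'])
c=eyes.camera_info('wrist'); pickle.dump(c,open('cw15.pkl','wb'));i=shot('wrist','w15');j=shot('side','d15');k=shot('scene','s15');
a=cv2.resize(k[80:260,170:320],None,fx=2.7,fy=2.7,interpolation=cv2.INTER_CUBIC);b=cv2.resize(j[60:240,255:403],None,fx=2.7,fy=2.7,interpolation=cv2.INTER_CUBIC)
cv2.imwrite('pics/c15.png',np.hstack([a,b])[:, :804])
E
```

```text
t: 30.57
tcp_pos: [535.3, -163.3, 215.5]
orientation: [0.996, 0.083, 0.001, 0.017]
ft_force: [0.3, -0.2, -3.7]
grip_width: 11.1
[ 535.25579518 -163.30266615  215.50506596] [0.99640967 0.08284514 0.00142504 0.01739035]
```

View pics/c15.png

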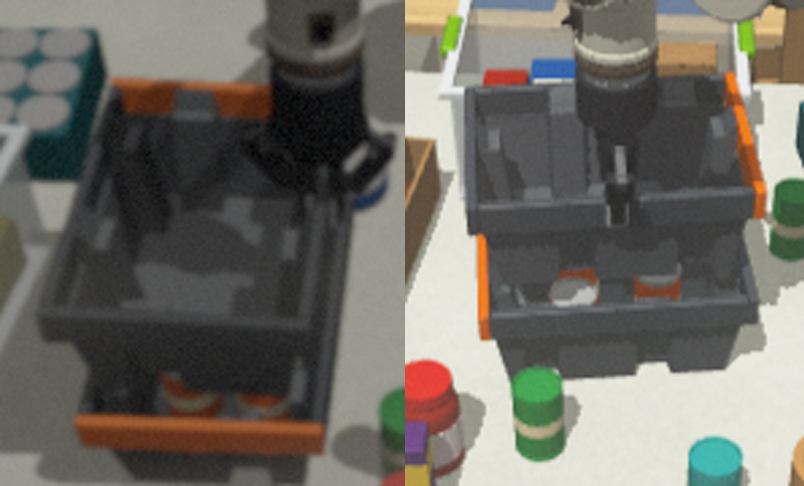

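View pics/w15.png

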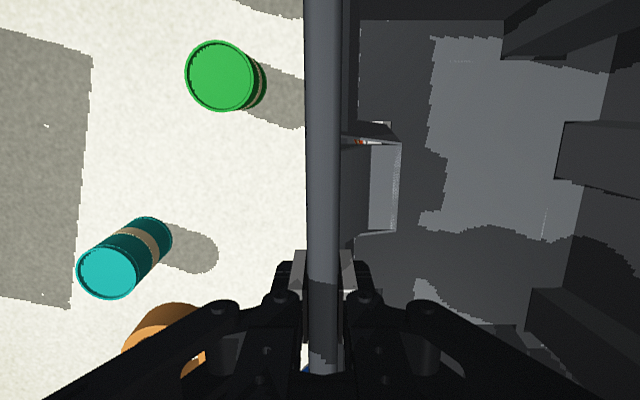

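```bash
python3 -m handwheel '[[[0,0,0.3],[0,0,0],0],[[0,0,0.4],[0,0,0],0],[[0,0,0.4],[0,0,0],0],[[0,0,0.4],[0,0,0],0],[[0,0,0.4],[0,0,0],0],[[0,0,0.3],[0,0,0],0],[[0,0,0.2],[0,0,0],0],[[0,0,0.1],[0,0,0],0],[[0,0,0],[0,0,0],0],[[0,0,0],[0,0,0],0]]'
python3 - <<'E'
from h import *
s=telemetry.read_state();print(s['tcp_pos'],s['torque'])
t=np.radians(9.5);print('e,n',s['tcp_pos'][:2]@[np.cos(t),np.sin(t)],s['tcp_pos'][:2]@[-np.sin(t),np.cos(t)])
E
python3 -m handwheel '[[[0,0,0.1],[0,0,0],0],[[0,0,0.1],[0,0,0],0],[[0,0,0.1],[0,0,0],0],[[0,0,0.1],[0,0,0],0],[[0,0,0],[0,0,0],0],[[0,0,0],[0,0,0],0],[[0,0,0],[0,0,0],0],[[0,0,0],[0,0,0],0],[[0,0,0],[0,0,0],0],[[0,0,0],[0,0,0],0]]'
```

```text
t: 31.55
tcp_pos: [535.5, -164.2, 190.7]
orientation: [0.996, 0.083, 0.002, 0.017]
ft_force: [0.6, 0.2, -3.5]
grip_width: 11.1
[ 535.48944    -164.15445262  190.65816535] [ 0.45117152  0.0766893  -0.04318938]
e,n 501.0522250501401 -250.28442308557817
t: 32.38
tcp_pos: [535.4, -164.3, 186.6]
orientation: [0.996, 0.083, 0.001, 0.017]
ft_force: [-0.3, 0.1, -3.4]
grip_width: 11.2
```

```bash
python3 -m handwheel '[[[0,-0.1,0],[0,0,0],0],[[0,0,0],[0,0,0],0],[[0,0,0.1],[0,0,0],0],[[0,0,0.1],[0,0,0],0],[[0,0,0.1],[0,0,0],0],[[0,0,0],[0,0,0],0],[[0,0,0],[0,0,0],0],[[0,0,0],[0,0,0],0],[[0,0,0],[0,0,0],0],[[0,0,0],[0,0,0],0]]'
python3 - <<'E'
from h import *
s=telemetry.read_state();print(s['tcp_pos'],s['torque'])
E
```

```text
t: 33.22
tcp_pos: [535.3, -163.4, 183.6]
orientation: [0.996, 0.083, 0.001, 0.017]
ft_force: [-0.0, -0.2, -3.2]
grip_width: 10.7
[ 535.31359404 -163.37055036  183.57432196] [ 0.49647013  0.08713367 -0.01183048]
```

```bash
python3 -m handwheel '[[[0,0,0.1],[0,0,0],0],[[0,0,0],[0,0,0],0],[[0,0,0.1],[0,0,0],0],[[0,0,0],[0,0,0],0],[[0,0,0],[0,0,0],0],[[0,0,0],[0,0,0],0],[[0,0,0],[0,0,0],0],[[0,0,0],[0,0,0],0],[[0,0,0],[0,0,0],0],[[0,0,0],[0,0,0],0]]'
python3 - <<'E'
from h import *
s=telemetry.read_state();print(s['tcp_pos'],s['torque'])
E
```

```text
t: 34.05
tcp_pos: [535.3, -163.4, 181.5]
orientation: [0.996, 0.083, 0.001, 0.017]
ft_force: [0.1, -0.3, -5.0]
grip_width: 10.8
[ 535.29725777 -163.43786608  181.53079927] [0.45050024 0.07492083 0.04341945]
```

```bash
python3 -m handwheel '[[[0,0,0.1],[0,0,0],0],[[0,0,0],[0,0,0],0],[[0,0,0.1],[0,0,0],0],[[0,0,0],[0,0,0],0],[[0,0,0],[0,0,0],0],[[0,0,0],[0,0,0],0],[[0,0,0],[0,0,0],0],[[0,0,0],[0,0,0],0],[[0,0,0],[0,0,0],0],[[0,0,0],[0,0,0],0]]'
python3 - <<'E'
from h import *
s=telemetry.read_state();print(s['tcp_pos'],s['torque'])
E
```

```text
t: 34.88
tcp_pos: [535.5, -163.5, 181.1]
orientation: [0.996, 0.083, 0.002, 0.018]
ft_force: [-3.6, 2.2, 5.9]
grip_width: 10.9
[ 535.53266795 -163.53863136  181.14851866] [ 0.75887907  0.73560081 -0.0405597 ]
```

```bash
python3 - <<'E'
from h import *
j=shot('side','d16');k=shot('scene','s16');i=shot('wrist','w16')
a=cv2.resize(k[80:260,170:320],None,fx=2.7,fy=2.7,interpolation=cv2.INTER_CUBIC);b=cv2.resize(j[60:240,255:403],None,fx=2.7,fy=2.7,interpolation=cv2.INTER_CUBIC)
cv2.imwrite('pics/c16.png',np.hstack([a,b])[:, :804])
s=telemetry.read_state();print(s['tcp_pos'],s['ft_force'],s['torque'])
E
```

```text
[ 535.5386991  -163.54327493  181.12675705] [-4.03933318  2.68152354  5.86835736] [ 0.80104243  0.74189993 -0.03604525]
```

View pics/c16.png

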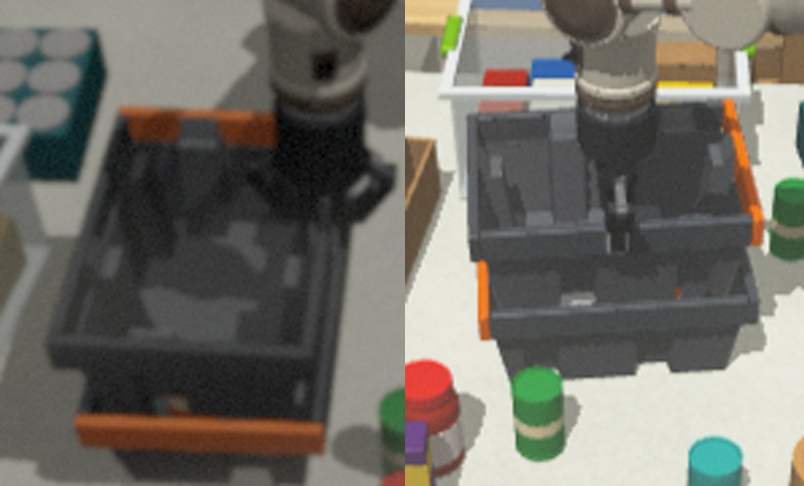

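View pics/w16.png

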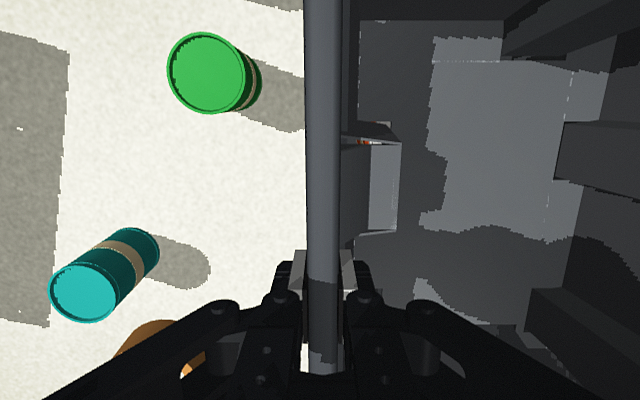

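```bash
python3 -m handwheel '[[[-0.05,-0.05,0],[0,0,0],0],[[-0.05,-0.05,0],[0,0,0],0],[[0,0,0],[0,0,0],0],[[0,0,0],[0,0,0],0],[[0,0,0.05],[0,0,0],0],[[0,0,0.05],[0,0,0],0],[[0,0,0],[0,0,0],0],[[0,0,0],[0,0,0],0],[[0,0,0],[0,0,0],0],[[0,0,0],[0,0,0],0]]'
python3 - <<'E'
from h import *
s=telemetry.read_state();print(s['tcp_pos'],s['ft_force'],s['torque'])
E
```

```text
t: 35.87
tcp_pos: [535.5, -163.2, 181.0]
orientation: [0.996, 0.083, 0.003, 0.018]
ft_force: [-2.0, 3.0, 11.9]
grip_width: 10.9
[ 535.50498488 -163.17028931  181.01820235] [-2.03796552  3.01405826 11.92788526] [ 0.65146836  0.43877119 -0.0160278 ]
```

```bash
python3 -m handwheel '[[[0,0,-0.1],[0,0,0],0],[[0,0,0],[0,0,0],0],[[0,0,0],[0,0,0],0.15],[[0,0,0],[0,0,0],0.18],[[0,0,0],[0,0,0],0.22],[[0,0,0],[0,0,0],0.26],[[0,0,0],[0,0,0],0.3],[[0,0,0],[0,0,0],0.34],[[0,0,0],[0,0,0],0.34],[[0,0,0],[0,0,0],0.34]]'
python3 - <<'E'
from h import *
j=shot('side','d17');k=shot('scene','s17');i=shot('wrist','w17')
a=cv2.resize(k[80:260,170:320],None,fx=2.7,fy=2.7,interpolation=cv2.INTER_CUBIC);b=cv2.resize(j[60:240,255:403],None,fx=2.7,fy=2.7,interpolation=cv2.INTER_CUBIC)
cv2.imwrite('pics/c17.png',np.hstack([a,b])[:, :804])
s=telemetry.read_state();print(s['tcp_pos'],s['ft_force'],s['torque'])
E
```

```text
t: 36.7
tcp_pos: [533.9, -162.5, 179.2]
orientation: [0.996, 0.083, 0.001, 0.017]
ft_force: [-0.0, -0.1, -0.3]
grip_width: 29.3
[ 534.09362915 -162.60493871  179.40649777] [ 0.33999748 -0.52491279 -0.03122485] [ 0.04375602  0.00808    -0.00320855]
```

View pics/c17.png

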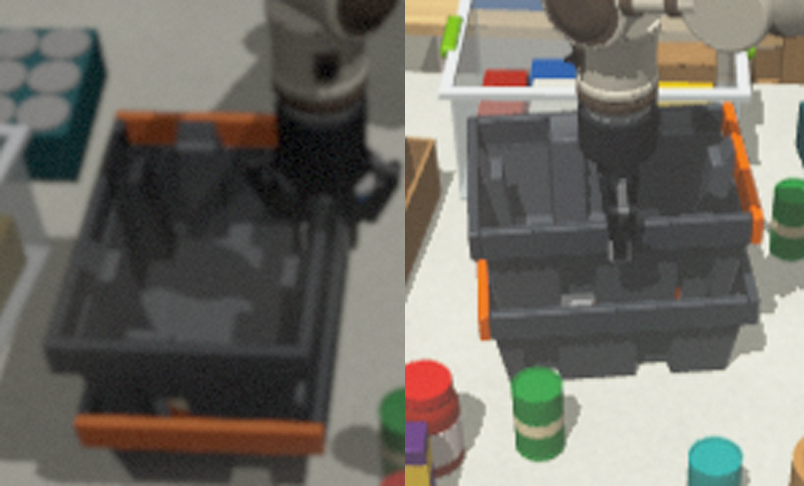

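View pics/w17.png

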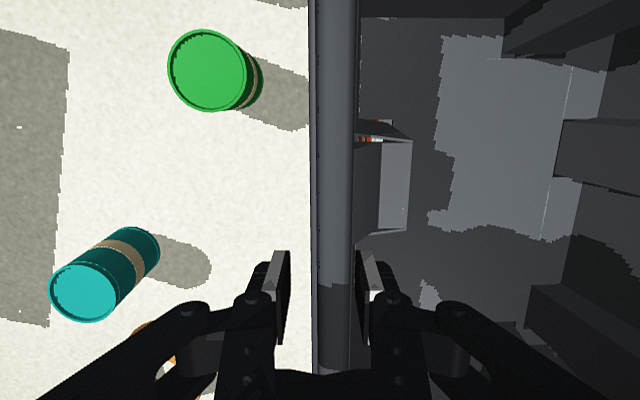

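```bash
python3 -m handwheel '[[[0,0.15,-0.3],[0,0,0],0.36],[[0,0.12,-0.5],[0,0,0],0.36],[[0,0.03,-1],[0,0,0],0.36],[[0,0.03,-1],[0,0,0],0.36],[[0,0.03,-1],[0,0,0],0.36],[[0,0,-1.5],[0,0,0],0.36],[[0,0,-2],[0,0,0],0.36],[[0,0,-2.5],[0,0,0],0.36],[[0,0,-3],[0,0,0],0.36],[[0,0,-3],[0,0,0],0.36]]'
python3 -m handwheel '[[[0,1,-1],[0.5,0,0],0.36],[[0,2,-1],[0.5,0,0],0.36],[[0,2,-1],[0.5,0,0],0.36],[[0,2,-1],[0.5,0,0],0.36],[[0,1.5,0],[0,0,0],0.36],[[0,1,0],[0,0,0],0.36],[[0,0.5,0],[0,0,0],0.36],[[0,0,0],[0,0,0],0.36],[[0,0,0],[0,0,0],0.36],[[0,0,0],[0,0,0],0.36]]'
python3 - <<'E'
from h import *
import pickle
s=telemetry.read_state();print(s['tcp_pos'],s['orientation'])
c=eyes.camera_info('wrist'); pickle.dump(c,open('cw18.pkl','wb'));i=shot('wrist','w18')
j=shot('side','d18');k=shot('scene','s18')
a=cv2.resize(k[80:260,170:320],None,fx=2.7,fy=2.7,interpolation=cv2.INTER_CUBIC);b=cv2.resize(j[60:240,255:403],None,fx=2.7,fy=2.7,interpolation=cv2.INTER_CUBIC)
cv2.imwrite('pics/c18.png',np.hstack([a,b])[:, :804])
E
```

```text
t: 37.68
tcp_pos: [533.6, -160.6, 339.8]
orientation: [0.996, 0.083, 0.002, 0.017]
ft_force: [-0.1, 0.8, 0.2]
grip_width: 30.7
t: 38.52
tcp_pos: [550.1, -257.5, 378.6]
orientation: [0.997, 0.083, -0.0, -0.0]
ft_force: [0.2, 0.5, 0.0]
grip_width: 30.4
[ 550.1435398  -257.52649739  378.59389483] [ 9.96517789e-01  8.33793856e-02 -2.23183531e-04 -3.52511025e-04]
```

View pics/c18.png

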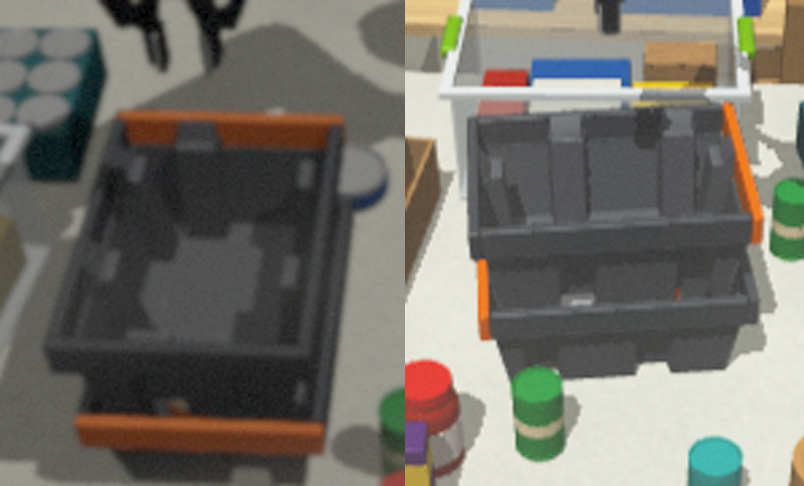

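View pics/w18.png

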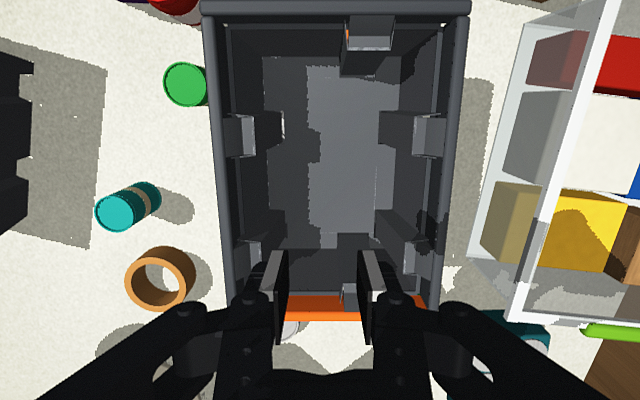

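```bash
python3 - <<'E'
from edge import *
c=pickle.load(open('cw18.pkl','rb')); im=cv2.imread('pics/w18.png')
fitside(im,c,232,range(20,290,5),lambda r:202+22*(r/290),lambda r:470-33*(r/290),9.5)
t=np.radians(9.5);e=np.array([np.cos(t),np.sin(t)])
g=cv2.GaussianBlur(im[:,:,0].astype(float),(3,3),0)
P=[]
for x in range(290,355,4):
    d=np.diff(g[308:332,x]);k=int(np.argmax(d));P.append(plane('w',x,308+k+.5,232,c)[:2]@e)
print('orange outer e',np.median(P))
# widths near both ends for different-height hints
ny=np.array([-np.sin(t),np.cos(t)])
E=edges(im,range(20,285,5),lambda r:202+22*(r/290),lambda r:470-33*(r/290))
for lo,hi in((20,80),(80,160),(160,285)):
    L=[plane('w',x,r,232,c)[:2]@ny for s,r,x,m in E if s=='L' and lo<=r<hi and m>15];R=[plane('w',x,r,232,c)[:2]@ny for s,r,x,m in E if s=='R' and lo<=r<hi and m>15]
    print(lo,np.median(L),np.median(R))
# corners in static views, if seated: top rim z=232
for a,b in((1,-1),(1,1),(-1,-1),(-1,1)):
    p=np.array([*(e*(500.4+a*149)+ny*(-351.7+b*109)),232]);s=proj('scene',p);d=proj('side',p)
    print(a,b,(s-[170,80])*2.7,(d-[255,60])*2.7+[405,0])
    p=np.array([*(e*(500.4+a*149)+ny*(-351.7+b*109)),125]);s=proj('scene',p);d=proj('side',p)
    print('  low',a,b,(s-[170,80])*2.7,(d-[255,60])*2.7+[405,0])
E
```

```text
L 49 n-offset -245.7 dir 9.62
R 54 n-offset -464.4 dir 9.61
orange outer e 353.50224121005573
20 -245.67574041818426 -464.12603720191964
80 -245.7972479906132 -464.3579557131251
160 -245.98238362827664 -464.4128076506881
1 -1 [ 42.30766483 342.5007823 ] [468.73294025 116.23857827]
  low 1 -1 [ 69.81959838 421.39436768] [476.12475613 194.80999682]
1 1 [308.07847112 351.54463298] [469.98910744 234.51759899]
  low 1 1 [317.46960041 430.48904632] [478.14170148 315.79406011]
-1 -1 [116.66251014 106.00450286] [733.73736366 101.59356654]
  low -1 -1 [135.88566279 187.53527219] [728.93847724 180.24547543]
-1 1 [342.43945374 111.82468092] [765.8923523 217.1248034]
  low -1 1 [348.44932725 193.60898697] [758.92673395 298.60785669]
```

```bash
python3 - <<'E'
from h import *
j=cv2.imread('pics/d18.png'); crop(j,270,90,400,190,6,'d18z')
k=cv2.imread('pics/s18.png'); crop(k,180,110,310,260,4,'s18z')
E
```

```text
(no output)
```

View pics/d18z.png

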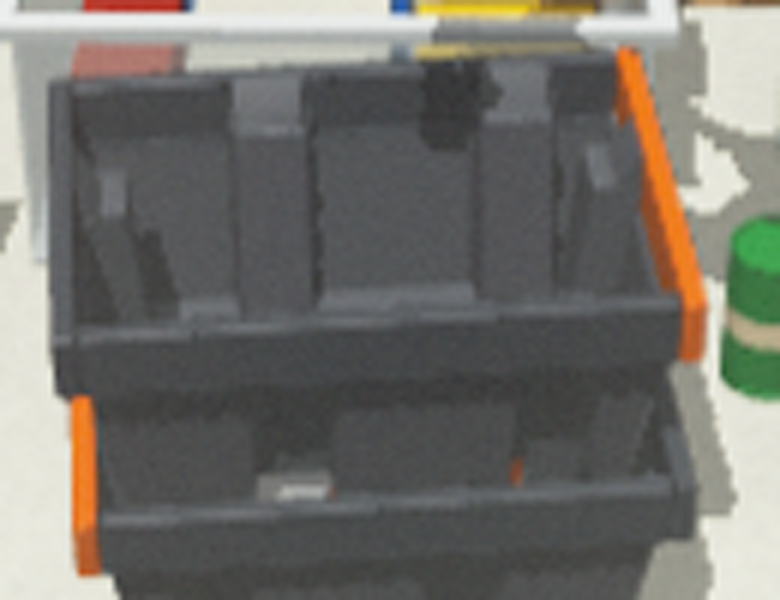

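View pics/s18z.png

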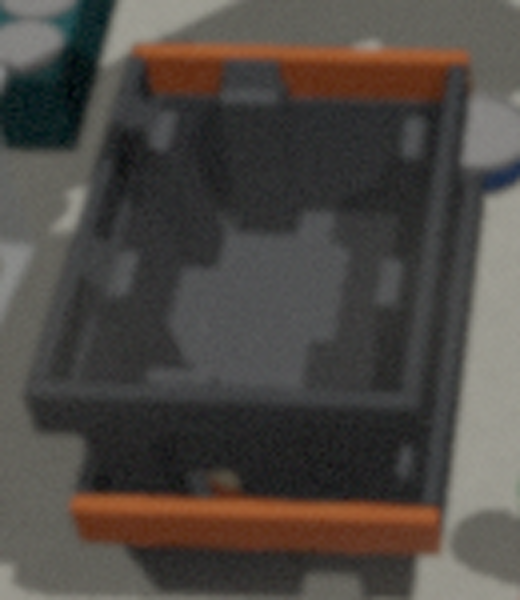

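```bash
python3 - <<'E'
from h import *
j=cv2.imread('pics/d18.png'); g=cv2.cvtColor(j,cv2.COLOR_BGR2GRAY).astype(int)
for x in (295,315,340,365): print(x,'top',g[96:112,x].tolist(),'near',g[134:152,x].tolist(),'low',g[166:186,x].tolist())
k=cv2.imread('pics/s18.png'); g=cv2.cvtColor(cv2.GaussianBlur(k,(3,3),0),cv2.COLOR_BGR2GRAY).astype(int)
for x in (195,205,215,225,240,255,270,280): print(x,g[200:224,x].tolist())
E
```

```text
295 top [173, 152, 135, 138, 138, 124, 104, 114, 96, 75, 74, 72, 75, 74, 73, 73] near [66, 66, 66, 67, 66, 66, 71, 72, 70, 82, 94, 114, 98, 75, 77, 76, 73, 76] low [80, 71, 79, 80, 81, 83, 80, 81, 95, 103, 116, 99, 77, 76, 78, 80, 77, 77, 76, 71]
315 top [169, 187, 197, 196, 183, 132, 111, 120, 122, 119, 115, 116, 111, 105, 107, 122] near [82, 89, 87, 81, 88, 85, 85, 90, 97, 99, 108, 92, 73, 70, 71, 73, 73, 76] low [65, 69, 78, 105, 121, 120, 125, 109, 99, 105, 91, 77, 72, 76, 74, 78, 77, 82, 74, 67]
340 top [170, 175, 182, 140, 80, 87, 81, 64, 55, 67, 67, 67, 63, 55, 62, 62] near [82, 89, 85, 96, 106, 111, 100, 95, 104, 90, 73, 70, 68, 69, 70, 70, 69, 70] low [77, 76, 76, 78, 75, 84, 96, 107, 94, 77, 79, 72, 76, 73, 78, 76, 72, 68, 69, 70]
365 top [113, 130, 117, 104, 91, 69, 71, 69, 70, 71, 70, 69, 66, 77, 80, 81] near [74, 75, 76, 77, 85, 98, 99, 103, 90, 72, 72, 73, 71, 72, 71, 72, 73, 68] low [83, 80, 80, 79, 91, 101, 102, 88, 78, 81, 81, 81, 78, 79, 78, 78, 70, 72, 71, 79]
195 [51, 52, 51, 51, 56, 62, 67, 66, 61, 56, 51, 47, 44, 43, 42, 43, 46, 55, 70, 84, 91, 94, 95, 95]
205 [55, 55, 54, 54, 55, 59, 63, 63, 61, 56, 49, 43, 41, 42, 43, 40, 37, 38, 38, 38, 37, 37, 37, 36]
215 [50, 51, 54, 56, 57, 59, 63, 65, 63, 57, 49, 44, 42, 41, 39, 38, 38, 38, 37, 37, 38, 38, 36, 35]
225 [61, 62, 70, 77, 78, 75, 71, 67, 65, 60, 52, 44, 39, 38, 37, 37, 37, 37, 35, 33, 33, 34, 34, 34]
240 [82, 83, 83, 83, 82, 78, 73, 69, 65, 60, 54, 46, 39, 38, 38, 36, 35, 36, 36, 33, 32, 34, 34, 33]
255 [79, 77, 76, 75, 74, 73, 72, 70, 69, 66, 60, 51, 43, 40, 39, 37, 35, 35, 34, 32, 31, 31, 31, 31]
270 [59, 60, 60, 60, 59, 57, 57, 58, 61, 64, 62, 55, 47, 41, 38, 36, 37, 36, 35, 35, 35, 34, 33, 34]
280 [49, 50, 51, 52, 54, 53, 53, 56, 62, 66, 64, 58, 50, 41, 37, 36, 36, 35, 34, 36, 40, 47, 55, 61]
```

```bash
python3 - <<'E'
from h import *
t=np.radians(9.55);e=np.array([np.cos(t),np.sin(t)]);n=np.array([-np.sin(t),np.cos(t)])
def onplane(cam,u,v,nv,off):  # intersect ray with vertical plane p.nv=off
    o,d=ray(cam,u,v); s=(off-o[:2]@nv)/(d[:2]@nv); p=o+s*d; return p
for u,v in((295,146.3),(315,145),(340,143.4),(365,142.4)): p=onplane('side',u,v+.0,n,-245.8);print('near up z %.1f e %.0f'%(p[2],p[:2]@e))
for u,v in((295,177.3),(340,174.3),(365,173.3)): p=onplane('side',u,v,n,-242.4);print('near low z %.1f e %.0f'%(p[2],p[:2]@e))
for u,v in((315,101),(340,99.2)): p=onplane('side',u,v,n,-464.4);print('far up z %.1f e %.0f'%(p[2],p[:2]@e))
for u,v in((195,209),(215,209.4),(240,210.4),(255,210.7),(280,211.7)): p=onplane('scene',u,v,e,502.5+149);print('plain end z %.1f n %.0f'%(p[2],p[:2]@n))
k=cv2.imread('pics/s18.png'); 
gb=cv2.GaussianBlur(k,(3,3),0)[:,:,2].astype(int)
for x in (205,225,245,265,280): print(x,gb[228:250,x].tolist())
for x in (220,240,260,280,290): print('or',x,gb[115:132,x].tolist())
E
```

```text
near up z 228.8 e 606
near up z 229.2 e 552
near up z 229.6 e 484
near up z 227.9 e 415
near low z 121.5 e 613
near low z 122.3 e 484
near low z 120.3 e 412
far up z 230.1 e 539
far up z 231.5 e 463
plain end z 228.7 n -441
plain end z 229.6 n -396
plain end z 229.1 n -340
plain end z 229.8 n -307
plain end z 229.2 n -252
205 [29, 26, 27, 32, 52, 92, 131, 151, 152, 141, 124, 108, 100, 97, 96, 95, 94, 94, 94, 95, 95, 96]
225 [30, 28, 27, 30, 39, 63, 101, 135, 152, 149, 134, 115, 103, 99, 97, 96, 93, 84, 69, 53, 44, 42]
245 [31, 31, 31, 32, 37, 54, 86, 123, 147, 155, 148, 131, 113, 103, 100, 99, 99, 97, 89, 73, 55, 46]
265 [32, 31, 31, 31, 32, 38, 56, 92, 130, 150, 153, 142, 124, 108, 101, 100, 100, 98, 94, 85, 69, 56]
280 [58, 50, 44, 40, 37, 36, 44, 67, 103, 136, 151, 148, 133, 115, 105, 101, 99, 99, 97, 91, 78, 65]
or 220 [153, 151, 146, 136, 127, 128, 141, 148, 141, 124, 109, 101, 99, 98, 97, 95, 92]
or 240 [96, 97, 97, 98, 103, 116, 134, 147, 142, 118, 89, 69, 61, 58, 56, 58, 62]
or 260 [98, 98, 98, 98, 99, 105, 121, 140, 148, 141, 125, 109, 101, 99, 98, 97, 96]
or 280 [99, 99, 99, 99, 101, 105, 117, 136, 149, 148, 133, 115, 104, 99, 98, 97, 95]
or 290 [100, 100, 99, 99, 99, 102, 111, 128, 144, 148, 136, 115, 98, 88, 83, 79, 77]
```

View pics/d18.png

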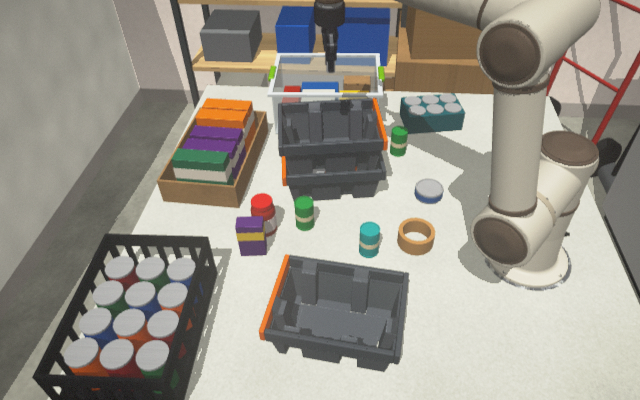

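```bash
python3 - <<'E'
from h import *
# before/after shift of bystanders: lower empty, jar, carton in side view
a=cv2.imread('pics/side0.png');b=cv2.imread('pics/d18.png')
for nm,(x0,y0,x1,y1) in dict(jar=(240,190,280,240),carton=(233,213,270,258),loaded_low=(282,165,390,200),lower_foot=(265,335,410,370)).items():
    p=cv2.phaseCorrelate(cv2.cvtColor(a[y0:y1,x0:x1],6).astype(np.float32),cv2.cvtColor(b[y0:y1,x0:x1],6).astype(np.float32)); print(nm,p)
s=telemetry.read_state();print(s['t'],s['ft_force'])
E
```

```text
jar ((0.005806355765546556, -0.013726148215841505), 0.9905988020896912)
carton ((-0.003704570733855661, 0.5036668867595395), 1.0022548692756228)
loaded_low ((0.18916125815106, 0.24629228122747904), 0.8209199510484075)
lower_foot ((0.014185397619854712, -0.040417088379598454), 0.9496758770059657)
38.6667 [0.40579508 1.12845885 0.28880284]
```

```bash
python3 - <<'E'
from station import ticket
print(ticket.finish_job())
E
```

```text
the job is handed in; nothing more can be done
None
```

The job is done and handed in at about 38.7 s of the 61 s allowed. The last can stands in the loaded bin. The top empty was turned half a turn and set on the loaded bin, orange end over plain end.

**Checks that came out well**
- **Seating:** the upper rim measures 107 to 108 mm above the lower rim along the near side, against the 107 mm ledge height. It is level within about 1 mm along both directions, and yaw agrees within about 0.1°.
- **Other objects:** the jar, the lower empty and the loaded bin show less than 0.3 pixel of shift between the first and last side views.
- **Forces:** the highest wrist-force reading between moves was about 12 N, while setting the bin down. The gripper was clear of everything at hand-in.

**Checks that disagreed or went wrong**
- **Bin off centre:** the wrist camera puts the stacked bin about 3 mm sideways and 2 mm lengthwise off the loaded bin's centre. That is at the edge of the stated 3 mm play; I left it because its height and level showed it seated.
- **Fingertip reach:** the fingertips reached roughly 35 to 40 mm less far than `nose_length` implies. My first pinch closed on nothing above the rail. I saw it in the pictures and gripped again lower down.
- **Sag in the grip:** the held bin drooped about 2°, which I corrected by tilting the tool before setting it down.
- **Carton:** the comparison showed half a pixel of vertical shift, which I took as noise because nothing came near it.
- **Scene camera:** it read about 3 to 4 mm off sideways, so I relied on the wrist camera.

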